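Change over the pallet: unload, sweep it clear and load the slipper pads on its pins

ROBOT

A 7-joint arm with a two-finger parallel gripper is mounted at the origin on the work surface. World frame = base frame: x ahead of the robot, y to its left, z up, the work surface at z = 0. Lengths are in m, angles in rad, forces in N, time in s.
With the tool pointing down it reaches from about 0.35 to 0.9 m from the base axis. Payload 8.1 kg.
Tool frame: the origin (TCP) lies at the centre of the arm's flange, where the gripper is bolted on; the fingertips stand 178 mm ahead of it and the grasp point (between the pads) lies 159 mm ahead of it; x points along the fingers, z is the direction in which the jaws open and shut, and the axes are right-handed (so a half turn about x gives the same grasp; the last joint's range is limited). The gripper opens to 92 mm and grips with 3 to 60 N. Pads are 19 mm wide; open, the fingers measure 130 mm over their backs; the gripper's body (75 mm by 190 mm) begins 47 mm behind the grasp point.
Start: joints at [-1.299, 0.434, 0.025, 1.573, -0.012, 1.134, -0.075], TCP at [0.229, 0.582, 0.405] pointing down, gripper open.
Joint ranges: [-2.62, 2.62], [-0.44, 2.09], [-1.27, 1.32], [0.08, 2.57], [-1.32, 4.46], [0.12, 2], [-2.74, 2.74]. Speed limits (rad/s): [2.22, 2.22, 3.01, 3.01, 3.14, 3.14, 3.14].

INTERFACE

Orientations are given as a rotation vector (axis times angle).
In Python, from cell import arm, get_image, search_frame, pinpoint gives the robot as it stands.
- The arm moves only by the tool arm_command, never from a script. Its argument "motion" is a list of rows, each a list of 7 numbers: the finger opening in mm, from 0 to 91.8, then the shift along the tool's x, y, z in mm, then the turn, a rotation vector about the tool's x, y, z in degrees. In form: [[fingers, x, y, z, ax, ay, az], ...]. A call has 1 to 5 rows; each row shifts and turns the commanded pose from where the row before left it, along the tool's axes as they then stand; what a row does not reach is not made up. A row lasts 1/8 s, in which the tool goes at most 62.5 mm and 10.7 degrees, less where a joint would pass 70% of its speed; a pose out of reach is approached as far as the arm can. A call with a gripper value outside its range is refused whole. The fingers move at their own pace and stop on an object; "newtons" is the grip in N (left out, the last holds). Time passes only in rows, so rows that do not move let the fingers close. It gives the time, the measured TCP pose, the force and the opening at its end, in the units of the state.
- arm.observe(): the state, without advancing time (a new reading comes with each control period).
- get_image(name): name is "scene" or "top" or "wrist"; returns a dict with "frame" (400x640x3 uint8, red, green, blue), "range_z" (400x640 float32, m along the optical axis (not along the pixel's ray), 0 where there is no reading), "K" (3x3 intrinsics, pixels), "origin" and "rotation" of the camera in the world; the wrist camera has in their place "tool_from_camera" (4x4, takes a point from camera to tool coordinates, whose origin is the TCP and whose axes are the tool frame's). Camera axes: x right, y down, z forward; pixel columns grow to the right and rows downward; lengths in m; the calibration is good to about 2 mm. A picture is of the moment at which its call begins: read the wrist's pose just before it.
- arm.sign_off(): hands the job in, once; it reports no verdict.
Trained networks look in the newest picture that a camera, given by its name, has taken for a name from the list of things; names that differ only in an ending like _2 or _b are one class to them, and where a whole thing is asked for, a point or a joint stands for the part that bears it (a point fixed in the world has none). Each returns a list of dicts, best first, with "p" (0 to 1); they miss things now and then, are a little off and sometimes report something else, mostly with a low value. They report only what shows in the picture. A call takes as long as a camera call. They do not tell look-alikes from the thing itself.
- search_frame(camera, target): "point" ([x, y, z] in m, in world coordinates, good to about 4 mm: the middle of the surface that is visible of it).
- pinpoint(camera, target): "point" ([x, y, z] in m, in world coordinates, good to about 4 mm: a listed point, or the origin of a listed thing).
The state is a dict: "clock": time; "joints": joint angles; "dq": joint speeds; "joint_efforts": joint torques, N m; "position": TCP position; "ee_rot": TCP orientation; "force": force on the tool from outside, world axes, zero at the start; "ft_torque": the same for the moment, N m; "width": opening from 0.0 (shut) to 1.0 (fully open).
Only numpy, scipy, OpenCV 4.12 (cv2) and the standard library are available. Lean on these libraries where they do the work, as an engineer would, in place of code of your own. Each camera call takes 0.05 s, during which the arm holds its last target. There are 200 camera calls.

TASK

Change over the pallet: first lift the finished, silver-faced pads off their pins and set them down side by side on the green mat, then with the scraper block sweep every loose chip off the deck into the blue trough along its far edge (the chips are sharp: never touch them with the fingers) and put the scraper back on its blue mat. When the deck is clear, load every fresh yellow bronze pad, one to a station: do not lower it straight down over the pins, but lay it flat on the pin heads about a finger's width short of its place and slide it across until both holes drop over the two pins and it lies flat on the deck. Leave the caliper and the oil bottle where they are.

Things in the scene. Friction and masses are not known exactly. Their poses are not given: they have to be found in the camera images.
- pallet: loading pallet, fixed: grey deck 170 mm (x) by 316 mm (y), its flat top 25 mm over the origin, with six steel pins; origin at the centre of its underside on the bench, z up, +x towards the far edge. Dark fences 12 mm high over the deck along both ends (inner faces at y = +-152 mm). The near edge (x = -85 mm) is open, the far edge (x = +85 mm) drops into the blue chip trough
- trough_center (a point): middle of the floor of the blue chip trough, 3 mm over the bench, 22 mm below the deck's top; the trough runs the whole width of the pallet along the deck's far edge, inside 76 mm (pallet x 85 to 161 mm) by 308 mm (y); its rim stands 32 mm over the bench; same axes as the pallet
- scraper_center (a point): chip scraper block, about 0.18 kg, centre at half its height (28 mm over its underside). Orange foot 34 mm (its x) by 56 mm (its y) by 18 mm high, on it a black grip 20 mm (x) by 50 mm (y), 38 mm high, in all 56 mm high; z up. It pushes chips with either long face of the foot (normal +x or -x). Stands loose on its mat
- scraper_mat: blue fabric mat where the scraper lives, 100 by 100 mm, 3 mm thick, fixed; origin at the centre of its underside
- pad_mat: black rubber mat on which the pads wait, 260 mm (x) by 150 mm (y), 4 mm thick, fixed; origin at the centre of its underside
- station1 (a point): pallet station 1 of 3: point on the deck's top midway between its two locating pins (at pallet x 0, y -80 mm). The pins stand at 33 mm either side of this point along its x axis (the pallet's x), steel, 10 mm diameter, 8 mm high, the upper 3 mm tapering to 6 mm diameter. Any pad fits any station
- station2 (a point): pallet station 2 of 3: point on the deck's top midway between its two locating pins (at pallet x 0, y 0 mm). The pins stand at 33 mm either side of this point along its x axis (the pallet's x), steel, 10 mm diameter, 8 mm high, the upper 3 mm tapering to 6 mm diameter. Any pad fits any station
- station3 (a point): pallet station 3 of 3: point on the deck's top midway between its two locating pins (at pallet x 0, y 80 mm). The pins stand at 33 mm either side of this point along its x axis (the pallet's x), steel, 10 mm diameter, 8 mm high, the upper 3 mm tapering to 6 mm diameter. Any pad fits any station
- pad1_center (a point): fresh slipper pad of yellow bronze, about 0.45 to 0.7 kg (may be absent): flat plate 110 mm (its x) by 50 mm (y) by 8 mm with two through holes of 12.5 mm diameter at x = +-33 mm, y = 0, and a square lug 24 by 24 mm rising 40 mm from the plate's middle, to grip it by. This point: on the lug's axis, 24 mm over the underside, half-way up the whole; z up. Either way round fits
- pad2_center (a point): fresh slipper pad of yellow bronze, about 0.45 to 0.7 kg (may be absent): flat plate 110 mm (its x) by 50 mm (y) by 8 mm with two through holes of 12.5 mm diameter at x = +-33 mm, y = 0, and a square lug 24 by 24 mm rising 40 mm from the plate's middle, to grip it by. This point: on the lug's axis, 24 mm over the underside, half-way up the whole; z up. Either way round fits
- pad3_center (a point): fresh slipper pad of yellow bronze, about 0.45 to 0.7 kg (may be absent): flat plate 110 mm (its x) by 50 mm (y) by 8 mm with two through holes of 12.5 mm diameter at x = +-33 mm, y = 0, and a square lug 24 by 24 mm rising 40 mm from the plate's middle, to grip it by. This point: on the lug's axis, 24 mm over the underside, half-way up the whole; z up. Either way round fits
- done1_center (a point): finished pad (may be absent): the same shape, size and weight as the fresh pads, but of redder bronze with silvery metal facing on its plate and on top of its lug; stands seated on the pins of a station at the start. This point: on the lug's axis, 24 mm over the underside, half-way up the whole; z up
- done2_center (a point): finished pad (may be absent): the same shape, size and weight as the fresh pads, but of redder bronze with silvery metal facing on its plate and on top of its lug; stands seated on the pins of a station at the start. This point: on the lug's axis, 24 mm over the underside, half-way up the whole; z up
- done_mat: green mat for finished pads, 130 mm (x) by 150 mm (y), 3 mm thick, fixed; origin at the centre of its underside
- chip1_center (a point): curled bronze chip, sharp (may be absent): 15 mm (its x) by 9 mm by 8 mm high, 11 g, lying loose on the deck; point at its centre
- chip2_center (a point): curled bronze chip, sharp (may be absent): 15 mm (its x) by 9 mm by 8 mm high, 11 g, lying loose on the deck; point at its centre
- chip3_center (a point): curled bronze chip, sharp (may be absent): 15 mm (its x) by 9 mm by 8 mm high, 11 g, lying loose on the deck; point at its centre
- chip4_center (a point): curled bronze chip, sharp (may be absent): 15 mm (its x) by 9 mm by 8 mm high, 11 g, lying loose on the deck; point at its centre
- chip5_center (a point): curled bronze chip, sharp (may be absent): 15 mm (its x) by 9 mm by 8 mm high, 11 g, lying loose on the deck; point at its centre
- chip6_center (a point): curled bronze chip, sharp (may be absent): 15 mm (its x) by 9 mm by 8 mm high, 11 g, lying loose on the deck; point at its centre
- caliper: caliper, 200 mm (its y) by about 60 mm, 13 mm high, lying on the bench beyond the trough; bystander; origin under the middle of its beam
- oil_bottle: white oil bottle with red cap, 60 mm diameter, 150 mm high, standing on the bench beyond the pads' mat; bystander; origin at the centre of its underside
There are look-alikes about, which are no part of the job. What is shaped like the part that bears pad2_center but turquoise is not meant.

How it is judged:
By the outcome, as a careful person would: the job done as asked, in the order asked, and still so for the second after the job is handed in, with the robot touching nothing.
Of done1, done2 only 1 to 2 are there at a start; the rules pass over those that are not, and their reading is None.
Of chip1, chip2, chip3, chip4, chip5, chip6 only 4 to 6 are there at a start; the rules pass over those that are not, and their reading is None.
Of pad1, pad2, pad3 only 2 to 3 are there at a start; the rules pass over those that are not, and their reading is None.
At some moment in a run one of pad1, pad2, pad3, done1, done2, scraper may be knocked a few centimetres aside while the robot is not near it.
Once in a run the grip may slacken for a moment while it holds something.
It also fails if it takes over 208 s, if anything falls off the work surface, if the arm or the gripper's body presses on something with over 40 N, if the wrist force passes 120 N, or if a joint passes its speed limit or range.

## Working session

There is one attempt and no reset: what is moved stays moved. The work goes in short steps, Python scripts to look and compute and a tool call to move; the robot and the scene stay as the last step left them, time stands still between calls to the robot, and variables do not carry over. Pictures are saved under pics/ and viewed, about 12 in all and at most 16, crops included, and the job is handed in when it is done.

Besides the shell and the picture viewer there is one more tool, called after "Emit:" as name([rows], argument=value, ...), one row to a line, values as JSON. arm_command: Moves the arm, as the interface text tells. Its arguments: {"type":"object","properties":{"motion":{"type":"array"},"newtons":{"type":"number"}},"required":["motion"]}

```bash
mkdir -p pics; ls; cat > h.py <<'E'
import numpy as np, cv2
from cell import arm, get_image, search_frame, pinpoint
from scipy.spatial.transform import Rotation as R
def cam(name):
    s=arm.observe(); im=get_image(name)
    if 'tool_from_camera' in im:
        T=np.eye(4); T[:3,:3]=R.from_rotvec(s['ee_rot']).as_matrix(); T[:3,3]=s['position']
        T=T@np.array(im['tool_from_camera']); im['origin']=T[:3,3]; im['rotation']=T[:3,:3]
    im['rotation']=np.array(im['rotation']); im['origin']=np.array(im['origin'])
    return im
def cloud(im):
    z=im['range_z']; K=np.array(im['K']); v,u=np.mgrid[:z.shape[0],:z.shape[1]]
    p=np.stack([(u-K[0,2])/K[0,0]*z,(v-K[1,2])/K[1,1]*z,z],-1)
    w=p@im['rotation'].T+im['origin']; w[z<=0]=np.nan; return w
def proj(im,p):
    c=(np.asarray(p)-im['origin'])@im['rotation']; q=c@np.array(im['K']).T; return q[...,:2]/q[...,2:]
def save(im,n): cv2.imwrite('pics/'+n,im['frame'][...,::-1])
E
python3 - <<'E'
from h import *
s=arm.observe(); print({k:np.round(v,3) for k,v in s.items()}); print(R.from_rotvec(s['ee_rot']).as_matrix().round(2))
for c in ['top','scene']:
    im=cam(c); save(im,c+'0.png'); print(c,im['origin'],im['K'][0])
    for t in ['pallet','trough_center','scraper_center','scraper_mat','pad_mat','station1','station2','station3','pad1_center','done1_center','done_mat','chip1_center','caliper','oil_bottle']:
        r=pinpoint(c,t)
        print(c,t,[(np.round(d['point'],3).tolist(),round(d['p'],2),proj(im,d['point']).round().astype(int).tolist()) for d in r][:8])
E
```

```text
pics
{'clock': np.float64(0.0), 'joints': array([-1.299,  0.435,  0.025,  1.574, -0.012,  1.134, -0.075]), 'dq': array([-0.001,  0.001, -0.   ,  0.002,  0.001,  0.001,  0.001]), 'joint_efforts': array([-0.0000e+00, -6.6785e+01,  9.8500e-01, -3.1445e+01, -6.1000e-02,
        4.3000e-02,  0.0000e+00]), 'position': array([0.229, 0.581, 0.404]), 'ee_rot': array([-0.93 ,  1.365,  0.928]), 'force': array([ 0.656, -0.756, -0.037]), 'ft_torque': array([-0.06 , -0.007,  0.045]), 'width': np.float64(0.999)}
[[-0.   -0.93  0.37]
 [-0.    0.37  0.93]
 [-1.   -0.   -0.  ]]
top [0.40731491 0.07273149 1.17964636] [437.33137394   0.         314.61153172]Traceback (most recent call last):
  File "<stdin>", line 7, in <module>
  File "h.py", line 16, in proj
    c=(np.asarray(p)-im['origin'])@im['rotation']; q=c@np.array(im['K']).T; return q[...,:2]/q[...,2:]
                                                     ~^~~~~~~~~~~~~~~~~~~~
ValueError: matmul: Input operand 0 does not have enough dimensions (has 0, gufunc core with signature (n?,k),(k,m?)->(n?,m?) requires 1)
```

```bash
sed -i "s/    im\['rotation'\]=np.array(im\['rotation'\]); /    r=np.array(im['rotation']); im['rotation']=R.from_rotvec(r).as_matrix() if r.shape==(3,) else r; /" h.py
python3 - <<'E'
from h import *
for c in ['top','scene']:
    im=cam(c); save(im,c+'0.png'); print(c,im['origin'],im['rotation'].round(2).tolist())
    for t in ['pallet','trough_center','scraper_center','scraper_mat','pad_mat','station1','station2','station3','pad1_center','done1_center','done_mat','chip1_center','caliper','oil_bottle']:
        r=pinpoint(c,t)
        print(c,t,[(np.round(d['point'],3).tolist(),round(d['p'],2),proj(im,d['point']).round().astype(int).tolist()) for d in r][:8])
E
```

```text
top [0.40731491 0.07273149 1.17964636] [[-0.0, -0.98, 0.19], [-1.0, 0.0, -0.01], [0.01, -0.19, -0.98]]
top pallet [([0.508, -0.006, -0.003], 0.7, [340, 250]), ([0.408, -0.344, -0.001], 0.54, [468, 287])]
top trough_center [([0.628, -0.01, 0.004], 0.83, [341, 205])]
top scraper_center [([0.399, -0.339, 0.033], 0.66, [471, 290])]
top scraper_mat [([0.408, -0.344, 0.002], 0.76, [468, 287]), ([0.427, 0.302, 0.032], 0.52, [222, 280])]
top pad_mat [([0.513, 0.299, 0.002], 0.82, [227, 248]), ([0.505, -0.007, -0.004], 0.21, [341, 251])]
top station1 [([0.501, -0.083, 0.026], 0.9, [370, 251]), ([0.508, -0.006, 0.024], 0.87, [341, 249]), ([0.723, 0.309, 0.001], 0.59, [226, 172]), ([0.509, 0.075, 0.022], 0.56, [310, 248])]
top station2 [([0.501, -0.083, 0.026], 0.9, [370, 251]), ([0.508, -0.006, 0.024], 0.87, [341, 249]), ([0.723, 0.309, 0.001], 0.59, [226, 172]), ([0.509, 0.075, 0.022], 0.56, [310, 248])]
top station3 [([0.501, -0.083, 0.026], 0.9, [370, 251]), ([0.508, -0.006, 0.024], 0.87, [341, 249]), ([0.723, 0.309, 0.001], 0.59, [226, 172]), ([0.509, 0.075, 0.022], 0.56, [310, 248])]
top 
[... 1267 characters left out ...]
26, 182]), ([0.506, -0.006, 0.023], 0.83, [336, 197]), ([0.509, 0.076, 0.021], 0.81, [348, 214]), ([0.505, 0.303, 0.033], 0.39, [389, 261])]
scene station3 [([0.498, -0.086, 0.025], 0.97, [326, 182]), ([0.506, -0.006, 0.023], 0.83, [336, 197]), ([0.509, 0.076, 0.021], 0.81, [348, 214]), ([0.505, 0.303, 0.033], 0.39, [389, 261])]
scene pad1_center [([0.429, 0.294, 0.03], 0.75, [407, 249]), ([0.507, 0.298, -0.001], 0.6, [386, 266])]
scene done1_center []
scene done_mat [([0.605, -0.29, -0.0], 0.59, [276, 163])]
scene chip1_center []
scene caliper [([0.794, 0.056, -0.003], 0.66, [269, 248]), ([0.725, 0.305, 0.001], 0.21, [326, 299])]
scene oil_bottle [([0.727, 0.302, -0.002], 0.59, [325, 299])]
```

View pics/top0.png

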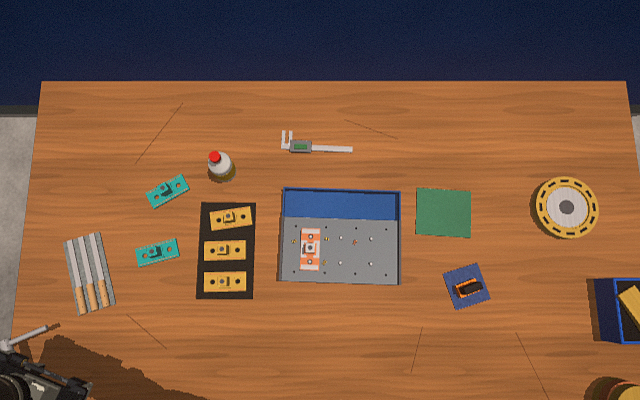

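```bash
cat >> h.py <<'E'
def Rd(yaw):  # tool down, jaw axis (tool z) at yaw from world x
    c,s=np.cos(yaw),np.sin(yaw); return np.array([[0,-s,c],[0,c,s],[-1,0,0.]])
def plan(wps,op,step=58,ang=10,start=None):
    """wps: list of (x,y,z of grasp point, yaw deg); prints rows"""
    s=arm.observe(); p=np.array(s['position']); Q=R.from_rotvec(s['ee_rot']).as_matrix()
    p=p+Q[:,0]*.159; 
    if start is not None: p=np.array(start[:3]); Q=Rd(np.radians(start[3]))
    rows=[]
    for x,y,z,yaw in wps:
        T=Rd(np.radians(yaw)); tgt=np.array([x,y,z])
        rv=R.from_matrix(Q.T@T).as_rotvec()
        pt=p-Q[:,0]*.159; tt=tgt-T[:,0]*.159
        n=int(max(1,np.ceil(np.linalg.norm(tt-pt)*1000/step),np.ceil(np.degrees(np.linalg.norm(rv))/ang)))
        d=(tt-pt)/n
        for i in range(n):
            Qi=Q@R.from_rotvec(rv*i/n).as_matrix()
            rows.append([op]+(Qi.T@d*1000).round(1).tolist()+np.degrees(rv/n).round(2).tolist())
        p,Q=tgt,T
    print(len(rows))
    for i in range(0,len(rows),5): print(str(rows[i:i+5]).replace(' ',''))
def where():
    s=arm.observe(); Q=R.from_rotvec(s['ee_rot']).as_matrix(); g=np.array(s['position'])+Q[:,0]*.159
    print('t %.2f'%s['clock'],'grasp',g.round(4),'yaw %.2f'%np.degrees(np.arctan2(Q[1,2],Q[0,2])),'tilt',np.degrees(Q[:2,0]).round(2),'F',np.round(s['force'],1),'w %.1f'%(s['width']*91.8)); return g
E
python3 - <<'E'
from h import *
print(np.round(get_image('wrist')['tool_from_camera'],3)); where()
plan([(.46,0,.33,-3)],91.8)
E
```

```text
[[ 0.    -0.279  0.96   0.02 ]
 [ 0.    -0.96  -0.279  0.075]
 [ 1.     0.    -0.     0.   ]
 [ 0.     0.     0.     1.   ]]
t 1.65 grasp [0.2289 0.5816 0.2458] yaw 68.52 tilt [0. 0.] F [-0.5 -0.6 -0.3] w 91.8
11
[[91.8,-7.7,-38.9,-41.5,6.5,0.0,-0.0],[91.8,-7.7,-43.4,-36.8,6.5,0.0,-0.0],[91.8,-7.7,-47.3,-31.7,6.5,0.0,-0.0],[91.8,-7.7,-50.5,-26.1,6.5,0.0,-0.0],[91.8,-7.7,-53.2,-20.2,6.5,0.0,-0.0]]
[[91.8,-7.7,-55.1,-14.1,6.5,0.0,-0.0],[91.8,-7.7,-56.4,-7.8,6.5,0.0,-0.0],[91.8,-7.7,-56.9,-1.3,6.5,0.0,-0.0],[91.8,-7.7,-56.7,5.1,6.5,0.0,-0.0],[91.8,-7.7,-55.7,11.5,6.5,0.0,-0.0]]
[[91.8,-7.7,-54.1,17.7,6.5,0.0,-0.0]]
```

Emit:
arm_command([
  [91.8, -8, -37, -39, 6.5, 0, 0],
  [91.8, -8, -41, -35, 6.5, 0, 0],
  [91.8, -8, -45, -30, 6.5, 0, 0],
  [91.8, -8, -48, -25, 6.5, 0, 0],
  [91.8, -8, -50, -19, 6.5, 0, 0],
])

```text
clock: 2.28
position: [0.329, 0.3296, 0.4452]
ee_rot: [-0.489, 1.514, 0.49]
force: [2.1, -0.6, 0.3]
width: 1.0
```

Emit:
arm_command([
  [91.8, -8, -52, -13, 6.5, 0, 0],
  [91.8, -8, -53, -7, 6.5, 0, 0],
  [91.8, -8, -53, -1, 6.5, 0, 0],
  [91.8, -8, -53, 5, 6.5, 0, 0],
  [91.8, -8, -52, 11, 6.5, 0, 0],
])

```text
clock: 2.9
position: [0.4284, 0.0825, 0.4853]
ee_rot: [-0.045, 1.569, 0.046]
force: [1.3, 0.2, 0.4]
width: 0.997
```

Emit:
arm_command([
  [91.8, -8, -50, 17, 6.5, 0, 0],
  [91.8, 0, 0, 0, 0, 0, 0],
])

```text
clock: 3.15
position: [0.449, 0.0315, 0.4937]
ee_rot: [0.047, 1.568, -0.047]
force: [-0.4, 0.5, -0.2]
width: 1.001
```

```bash
python3 - <<'E'
from h import *
where(); im=cam('wrist'); save(im,'w1.png'); np.savez('w1.npz',**im)
P=cloud(im); f=im['frame'].astype(int); z=P[...,2]
m=(abs(z-.025)<.006)&(f.max(-1)-f.min(-1)<30)
q=P[m]; print(m.sum(),np.nanmedian(q[:,2]),q.min(0),q.max(0))
r=cv2.minAreaRect((q[:,:2]*1000).astype(np.float32)); print(r)
for t in ['pallet','station1','chip1_center','done1_center','trough_center']:
    print(t,[(np.round(d['point'],3).tolist(),round(d['p'],2),proj(im,d['point']).round().astype(int).tolist()) for d in pinpoint('wrist',t)])
E
```

```text
t 3.15 grasp [0.4494 0.0314 0.3347] yaw -3.45 tilt [ 0.13 -0.02] F [-0.4  0.5 -0.2] w 91.9
22633 0.025162974757983514 [ 0.01931009 -0.15020249  0.01900749] [0.67695864 0.14945935 0.03099975]
((346.4222412109375, 1.991607666015625), (297.46990966796875, 656.6399536132812), 89.11436462402344)
pallet [([0.503, -0.005, -0.001], 0.85, [353, 184])]
station1 [([0.504, -0.007, 0.025], 0.85, [356, 190]), ([0.503, -0.084, 0.023], 0.67, [357, 240])]
chip1_center [([0.628, -0.017, 0.004], 0.52, [439, 188])]
done1_center []
trough_center [([0.627, -0.013, 0.004], 0.74, [438, 185])]
```

View pics/w1.png

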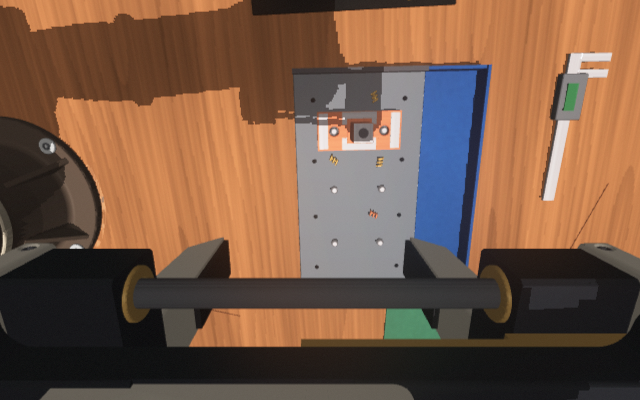

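```bash
python3 - <<'E'
from h import *
im=dict(np.load('w1.npz')); a=im['frame'][60:290,285:435,::-1]
a=cv2.resize(a,None,fx=2.6,fy=2.6,interpolation=cv2.INTER_CUBIC)
t=cv2.imread('pics/top0.png')[180:295,270:410]; t=cv2.resize(t,None,fx=2.8,fy=2.8,interpolation=cv2.INTER_CUBIC)
c=np.zeros((598,790,3),np.uint8); c[:a.shape[0],:a.shape[1]]=a; c[:t.shape[0],395:395+t.shape[1]]=t[:,:395]
cv2.imwrite('pics/w1c.png',c)
def at(u,v,z):
    K=im['K']; d=im['rotation']@np.array([(u-K[0,2])/K[0,0],(v-K[1,2])/K[1,1],1]); o=im['origin']; return (o+d*(z-o[2])/d[2]).round(4)
for n,u,v,z in [('p2a',334,190,.033),('p2b',382,188.5,.033),('p1a',335,243,.033),('p1b',380,242,.033)]: print(n,at(u,v,z))
for c in [(375,97),(334,160),(380,160),(373,213)]: print('chip',at(*c,.029))
P=cloud(im); z=P[...,2]; m=(z>.062)&(z<.085); m[:80]=0;m[160:]=0;m[:,:310]=0;m[:,420:]=0
q=P[m]; print('lug',len(q),q.mean(0),cv2.minAreaRect((q[:,:2]*1000).astype(np.float32)))
E
```

```text
p2a [ 0.4727 -0.0036  0.033 ]
p2b [ 0.539  -0.0055  0.033 ]
p1a [ 0.4706 -0.0828  0.033 ]
p1b [ 0.5358 -0.0852  0.033 ]
chip [0.5313 0.1157 0.029 ]
chip [0.4748 0.0373 0.029 ]
chip [0.5373 0.0336 0.029 ]
chip [ 0.5268 -0.0417  0.029 ]
lug 427 [0.50838428 0.07466222 0.07324422] ((508.78900146484375, 74.34333038330078), (23.767333984375, 24.529672622680664), 86.48775482177734)
```

View pics/w1c.png

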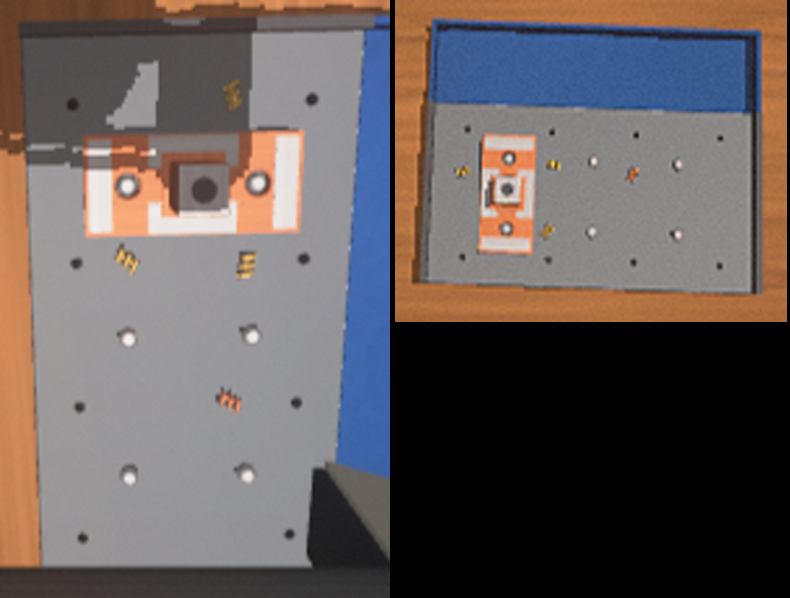

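```bash
python3 - <<'E'
from h import *
plan([(.5086,.0745,.13,-1.9),(.5086,.0745,.057,-1.9)],50)
im=cam('top'); P=cloud(im); f=im['frame'].astype(int)
m=(f[...,1]>f[...,0]+25)&(f[...,1]>f[...,2]+10)&(P[...,0]>.5)&(P[...,1]<-.18)&(P[...,1]>-.4)
q=P[m]; print('donemat',m.sum(),q.mean(0),cv2.minAreaRect((q[:,:2]*1000).astype(np.float32)))
m=(f[...,2]>f[...,0]+40)&(P[...,1]<-.25)&(P[...,1]>-.45)&(P[...,0]>.3)&(P[...,0]<.5)&(P[...,2]<.012)
q=P[m]; print('scrmat',m.sum(),q.mean(0),cv2.minAreaRect((q[:,:2]*1000).astype(np.float32)))
m=(P[...,2]>.045)&(P[...,2]<.07)&(P[...,1]<-.25)&(P[...,1]>-.45)&(P[...,0]>.3)&(P[...,0]<.5)
q=P[m]; print('scr',m.sum(),q.mean(0),cv2.minAreaRect((q[:,:2]*1000).astype(np.float32)))
m=(P[...,2]>.046)&(P[...,2]<.06)&(P[...,1]>.2)&(P[...,1]<.4)&(P[...,0]>.38)&(P[...,0]<.65)
n,l,st,c=cv2.connectedComponentsWithStats(m.astype(np.uint8))
for i in range(1,n):
    if st[i,4]>30: print('lug',st[i,4],P[l==i].mean(0).round(4),cv2.minAreaRect((P[l==i][:,:2]*1000).astype(np.float32)))
E
```

```text
6
[[50,50.9,10.2,14.7,-0.23,-0.01,-0.0],[50,50.9,10.1,14.8,-0.23,-0.01,-0.0],[50,50.9,10.1,14.8,-0.23,-0.01,-0.0],[50,50.9,10.0,14.8,-0.23,-0.01,-0.0],[50,36.5,0.0,0.0,0.0,0.0,0.0]]
[[50,36.5,0.0,0.0,0.0,0.0,0.0]]
donemat 2487 [ 0.60773501 -0.28920938  0.00381106] ((608.6952514648438, -289.3429260253906), (150.4878692626953, 128.3458709716797), 85.97239685058594)
scrmat 926 [ 0.41153311 -0.33681602  0.00387567] ((409.9234619140625, -338.21563720703125), (98.40542602539062, 99.34567260742188), 16.666322708129883)
scr 179 [ 0.40601418 -0.33252362  0.05854093] ((406.0626220703125, -334.572265625), (20.05762481689453, 50.110313415527344), 20.464502334594727)
lug 87 [0.5939 0.2889 0.0534] ((594.178466796875, 289.677490234375), (24.347074508666992, 24.704986572265625), 9.452128410339355)
lug 95 [0.5077 0.3025 0.0534] ((507.621337890625, 302.34393310546875), (22.979711532592773, 23.85051727294922), 0.9746642708778381)
lug 100 [0.4263 0.2997 0.0536] ((426.3173522949219, 299.6801452636719), (24.740474700927734, 22.589496612548828), 89.74305725097656)
```

Emit:
arm_command([
  [50, 51, 10, 15, -0.3, 0, 0],
  [50, 51, 10, 15, -0.3, 0, 0],
  [50, 51, 10, 15, -0.3, 0, 0],
  [50, 51, 10, 15, -0.6, 0, 0],
  [50, 0, 0, 0, 0, 0, 0],
])

```text
clock: 4.12
position: [0.509, 0.0739, 0.2853]
ee_rot: [0.016, 1.578, -0.021]
force: [0.0, -0.5, 0.7]
width: 0.555
```

```bash
python3 - <<'E'
from h import *
where(); im=cam('wrist'); save(im,'w2.png')
P=cloud(im); m=(P[...,2]>.066)&(P[...,2]<.08)&(abs(P[...,0]-.508)<.03)&(abs(P[...,1]-.075)<.03)
q=P[m]; print(m.sum(), q.mean(0) if m.sum() else 0, cv2.minAreaRect((q[:,:2]*1000).astype(np.float32)) if m.sum() else 0)
plan([(.5086,.0745,.057,-1.9)],50)
E
```

```text
t 4.12 grasp [0.5079 0.0735 0.1263] yaw -1.35 tilt [-0.39 -0.15] F [ 0.  -0.5  0.7] w 50.9
1461 [0.50888956 0.07609835 0.07298226] ((508.95489501953125, 74.8844223022461), (24.505590438842773, 23.47162628173828), 88.58235168457031)
2
[[50,35.8,0.7,-0.3,0.24,-0.11,0.05],[50,35.8,0.7,-0.3,0.24,-0.11,0.05]]
```

View pics/w2.png

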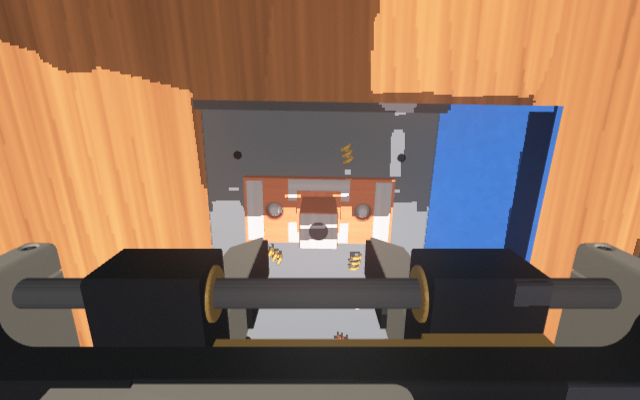

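Emit:
arm_command([
  [50, 35, 1, 0.5, 0.2, 0, 0],
  [50, 34.5, 0.5, 0.5, 0, 0, 0],
  [50, 0, 0, 0, 0, 0, 0],
  [15, 0, 0, 0, 0, 0, 0],
  [15, 0, 0, 0, 0, 0, 0],
], newtons=45)

```text
clock: 4.8
position: [0.5116, 0.0743, 0.2212]
ee_rot: [0.024, 1.568, -0.022]
force: [0.0, -0.4, -0.4]
width: 0.377
```

Emit:
arm_command([
  [15, 0, 0, 0, 0, 0, 0],
  [15, 0, 0, 0, 0, 0, 0],
  [15, -15, 0, 0, 0, 0, 0],
  [15, -20, 0, 0, 0, 0, 0],
  [15, 0, 0, 0, 0, 0, 0],
])

```text
clock: 5.42
position: [0.5116, 0.0742, 0.2558]
ee_rot: [0.024, 1.568, -0.022]
force: [0.3, -0.2, -6.7]
width: 0.261
```

```bash
python3 - <<'E'
from h import *
where()
plan([(.545,-.05,.14,-2.5),(.608,-.289,.14,-4),(.608,-.289,.039,-4)],15)
E
```

```text
t 5.42 grasp [0.512  0.0744 0.0968] yaw -1.67 tilt [0.17 0.04] F [ 0.3 -0.2 -6.7] w 24.0
10
[[15,-14.4,-41.1,12.4,0.28,0.06,-0.02],[15,-14.4,-41.0,12.6,0.28,0.06,-0.02],[15,-14.4,-40.9,12.8,0.28,0.06,-0.02],[15,0.0,-47.2,14.7,0.3,0.0,0.0],[15,0.0,-47.1,14.9,0.3,0.0,0.0]]
[[15,0.0,-47.0,15.2,0.3,0.0,0.0],[15,0.0,-47.0,15.4,0.3,0.0,0.0],[15,0.0,-46.9,15.7,0.3,0.0,0.0],[15,50.5,0.0,0.0,0.0,0.0,0.0],[15,50.5,0.0,0.0,0.0,0.0,0.0]]
```

Emit:
arm_command([
  [15, -14, -41, 12, 0.3, 0, 0],
  [15, -14, -41, 12, 0.3, 0, 0],
  [15, -14, -41, 13, 0.3, 0, 0],
  [15, 0, -47, 15, 0.3, 0, 0],
  [15, 0, -47, 15, 0.3, 0, 0],
])

```text
clock: 6.05
position: [0.5692, -0.1465, 0.2957]
ee_rot: [0.043, 1.571, -0.043]
force: [0.6, 0.5, -6.5]
width: 0.261
```

Emit:
arm_command([
  [15, 0, -47, 15, 0.3, 0, 0],
  [15, 0, -47, 15, 0.3, 0, 0],
  [15, 0, -47, 15, 0.3, 0, 0],
  [15, 45, 0, 0, 0, 0, 0],
  [15, 45, 0, 0, 0, 0, 0],
])

```text
clock: 6.68
position: [0.6052, -0.2895, 0.2044]
ee_rot: [0.057, 1.57, -0.057]
force: [0.5, 1.4, -7.1]
width: 0.254
```

Emit:
arm_command([
  [15, 5, 0, 0, 0, 0, 0],
  [15, 0, 0, 0, 0, 0, 0],
])

```text
clock: 6.92
position: [0.6054, -0.2887, 0.2014]
ee_rot: [0.056, 1.571, -0.056]
force: [0.2, -0.1, -6.4]
width: 0.258
```

```bash
python3 - <<'E'
from h import *
where()
E
```

```text
t 6.92 grasp [ 0.6052 -0.2886  0.0424] yaw -4.07 tilt [-0.06  0.02] F [ 0.2 -0.1 -6.4] w 23.7
```

Emit:
arm_command([
  [15, 1.5, 0, 0, 0, 0, 0],
  [15, 1, 0, 0, 0, 0, 0],
  [15, 0, 0, 0, 0, 0, 0],
])

```text
clock: 7.3
position: [0.6056, -0.2887, 0.1993]
ee_rot: [0.056, 1.569, -0.056]
force: [-0.8, -0.6, -5.9]
width: 0.262
```

Emit:
arm_command([
  [15, 1, 0, 0, 0, 0, 0],
  [15, 1, 0, 0, 0, 0, 0],
  [15, 0, 0, 0, 0, 0, 0],
])

```text
clock: 7.68
position: [0.6056, -0.2889, 0.1977]
ee_rot: [0.056, 1.569, -0.056]
force: [-2.6, 1.8, 5.2]
width: 0.258
```

Emit:
arm_command([
  [45, 0, 0, 0, 0, 0, 0],
  [45, 0, 0, 0, 0, 0, 0],
  [45, -5, 0, 0, 0, 0, 0],
  [50, -50, 0, 0, 0, 0, 0],
  [50, -45, 0, 0, 0, 0, 0],
])

```text
clock: 8.3
position: [0.6055, -0.2889, 0.2982]
ee_rot: [0.056, 1.57, -0.056]
force: [1.0, -0.5, 0.1]
width: 0.542
```

```bash
python3 - <<'E'
from h import *
where()
im=cam('top'); P=cloud(im)
m=(P[...,2]>.045)&(P[...,2]<.07)&(P[...,1]<-.25)&(P[...,1]>-.45)&(P[...,0]>.3)&(P[...,0]<.5)
q=P[m]; print('scr',m.sum(),q.mean(0),cv2.minAreaRect((q[:,:2]*1000).astype(np.float32)))
plan([(.4055,-.3335,.15,20)],50)
E
```

```text
t 8.30 grasp [ 0.6055 -0.289   0.1392] yaw -4.09 tilt [-0.01 -0.02] F [ 1.  -0.5  0.1] w 49.7
scr 0 [nan nan nan] ((0.0, 0.0), (0.0, 0.0), 0.0)
4
[[50,-1.4,-14.4,-49.4,-6.03,0.1,0.06],[50,-1.3,-9.1,-50.7,-6.03,0.1,0.06],[50,-1.2,-3.8,-51.3,-6.03,0.1,0.06],[50,-1.2,1.7,-51.4,-6.03,0.1,0.06]]<stdin>:5: RuntimeWarning: Mean of empty slice.
  ret = um.true_divide(
```

Emit:
arm_command([
  [50, -1, -14, -49, -6, 0, 0],
  [50, -1, -9, -51, -6, 0, 0],
  [50, -1, -4, -51, -6, 0, 0],
  [50, -1, 2, -51, -6, 0, 0],
  [50, 0, 0, 0, 0, 0, 0],
])

```text
clock: 8.98
position: [0.401, -0.3329, 0.3013]
ee_rot: [-0.269, 1.555, 0.269]
force: [1.5, -0.2, 0.5]
width: 0.548
```

```bash
python3 - <<'E'
from h import *
g=where()
im=cam('wrist'); save(im,'w3.png'); P=cloud(im)
m=(P[...,2]>.05)&(P[...,2]<.066)&(np.hypot(P[...,0]-.405,P[...,1]+.334)<.06)
q=P[m]; print('scr',m.sum(),q.mean(0),q.min(0),q.max(0),cv2.minAreaRect((q[:,:2]*1000).astype(np.float32)))
m=(np.hypot(P[...,0]-.405,P[...,1]+.334)<.045)&(P[...,2]<.03)
q=P[m];print(q.shape, np.histogram(q[:,2],bins=np.arange(-.005,.031,.003)))
E
```

```text
t 8.97 grasp [ 0.4009 -0.3329  0.1423] yaw 19.65 tilt [-0.04  0.  ] F [ 1.5 -0.2  0.5] w 50.3
scr 1796 [ 0.40540357 -0.33528606  0.05857292] [ 0.38934721 -0.36255244  0.05005677] [ 0.42309927 -0.31159728  0.0613127 ] ((406.03594970703125, -337.25274658203125), (19.518423080444336, 50.08961868286133), 20.220626831054688)
(6181, 3) (array([   0,   79, 4506,  405,   43,   30,   14,   40,  940,   88,   18]), array([-0.005, -0.002,  0.001,  0.004,  0.007,  0.01 ,  0.013,  0.016,
        0.019,  0.022,  0.025,  0.028]))
```

View pics/w3.png

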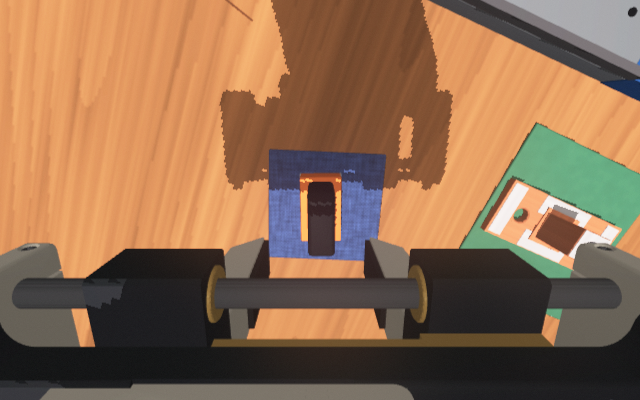

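Emit:
arm_command([
  [50, 40, -4.5, 4, -0.5, 0, 0],
  [50, 40, 0, 0, 0, 0, 0],
  [50, 19, 0, 0, 0, 0, 0],
  [50, 0, 0, 0, 0, 0, 0],
  [10, 0, 0, 0, 0, 0, 0],
], newtons=45)

```text
clock: 9.65
position: [0.4113, -0.3343, 0.2024]
ee_rot: [-0.281, 1.552, 0.279]
force: [-0.3, -0.2, 0.2]
width: 0.481
```

Emit:
arm_command([
  [10, 0, 0, 0, 0, 0, 0],
  [10, 0, 0, 0, 0, 0, 0],
  [10, 0, 0, 0, 0, 0, 0],
])

```text
clock: 10.02
position: [0.4103, -0.3345, 0.2023]
ee_rot: [-0.28, 1.552, 0.279]
force: [-2.3, -1.4, 6.5]
width: 0.215
```

```bash
cat >> h.py <<'E'
O=np.array([.506,-.0047]); YAW=-1.9
def pal(px,py,z,off=(0,0)):
    a=np.radians(YAW); c,s=np.cos(a),np.sin(a); return (O[0]+c*px-s*py, O[1]+s*px+c*py, z, YAW)
E
python3 - <<'E'
from h import *
g=where()
# carry: up, over to lane 3 (py=.1185) start
gz=g[2]-.003+.025
print(gz,pal(-.072,-.04,0))
plan([(g[0],g[1],.13,19.5),pal(-.072,-.04,.13),pal(-.072,-.04,gz+.004)],10)
E
```

```text
t 10.03 grasp [ 0.4104 -0.3345  0.0433] yaw 20.40 tilt [ 0.04 -0.03] F [-2.3 -1.4  6.5] w 19.7
0.06531686390398964 (np.float64(0.43271337731665244), np.float64(-0.0422908357936964), 0, -1.9)
10
[[10,-43.3,-0.1,0.1,0.45,0.01,0.02],[10,-43.3,-0.1,0.0,0.45,0.01,0.02],[10,0.0,44.7,19.8,3.57,0.0,0.0],[10,0.0,45.8,17.0,3.57,0.0,0.0],[10,0.0,46.8,14.1,3.57,0.0,0.0]]
[[10,0.0,47.6,11.1,3.57,0.0,0.0],[10,0.0,48.2,8.2,3.57,0.0,0.0],[10,0.0,48.6,5.1,3.57,0.0,0.0],[10,30.3,0.0,0.0,0.0,0.0,0.0],[10,30.3,0.0,0.0,0.0,0.0,0.0]]
```

Emit:
arm_command([
  [10, -43, 0, 0, 0.5, 0, 0],
  [10, -44, 0, 0, 0.4, 0, 0],
  [10, 0, 44.5, 20, 3.6, 0, 0],
  [10, 0, 46, 17, 3.6, 0, 0],
  [10, 0, 47, 14, 3.6, 0, 0],
])

```text
clock: 10.65
position: [0.4216, -0.1861, 0.2888]
ee_rot: [-0.117, 1.567, 0.118]
force: [0.6, 0.6, -1.6]
width: 0.216
```

Emit:
arm_command([
  [10, 0, 47.5, 11, 3.6, 0, 0],
  [10, 0, 48, 8, 3.6, 0, 0],
  [10, 0, 48.5, 5, 3.6, 0, 0],
  [10, 0, 0, 0, 0, 0, 0],
  [10, 0, 0, 0, 0, 0, 0],
])

```text
clock: 11.28
position: [0.4326, -0.0422, 0.2888]
ee_rot: [0.028, 1.571, -0.028]
force: [-0.5, -0.3, -1.5]
width: 0.215
```

```bash
python3 - <<'E'
from h import *
g=where()
im=cam('wrist'); save(im,'w4.png')
plan([pal(-.072,-.04,.075)],10)
E
```

```text
t 11.28 grasp [ 0.4326 -0.0422  0.1298] yaw -2.02 tilt [ 0.   -0.01] F [-0.5 -0.3 -1.5] w 19.7
1
[[10,54.8,0.6,0.1,-0.21,0.0,0.02]]
```

View pics/w4.png

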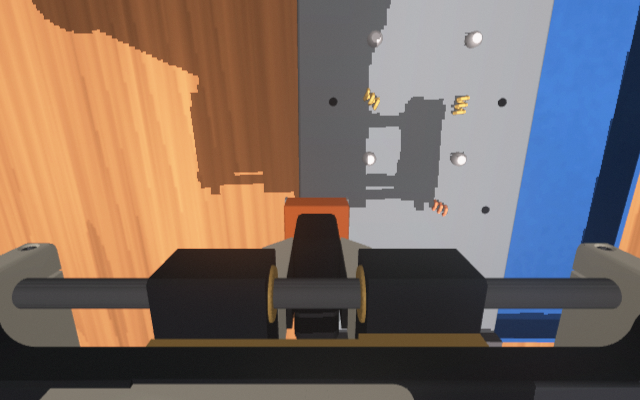

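```bash
cat >> h.py <<'E'
def at(im,u,v,z):
    K=im['K']; d=im['rotation']@np.array([(u-K[0,2])/K[0,0],(v-K[1,2])/K[1,1],1]); o=im['origin']; return (o+d*(z-o[2])/d[2]).round(4)
E
python3 - <<'E'
from h import *
im=cam('wrist')
for n,u,v,z in [('p3a',376,38,.033),('p3b',474,39.5,.033),('p2a',370,158,.033),('p2b',458,158,.033),('chipB',372,99,.029),('chipC',460,104,.029),('chipD',440,208,.029),('foot',285,198,.1075),('foot',349,198,.1075)]: print(n,at(im,u,v,z))
P=cloud(im); print(P[200:206:2,300:340:20].round(4).tolist()); print('deck',np.nanmedian(P[60:90,420:450,2]))
E
```

```text
p3a [0.476  0.0748 0.033 ]
p3b [0.5401 0.0716 0.033 ]
p2a [ 0.4728 -0.0036  0.033 ]
p2b [ 0.5361 -0.0059  0.033 ]
chipB [0.4745 0.037  0.029 ]
chipC [0.5361 0.0314 0.029 ]
chipD [ 0.5273 -0.0445  0.029 ]
foot [ 0.4179 -0.011   0.1075]
foot [ 0.4504 -0.0122  0.1075]
[[[0.4247, -0.0158, 0.0952], [0.4357, -0.0162, 0.095]], [[0.425, -0.0154, 0.1007], [0.4356, -0.016, 0.0997]], [[0.4251, -0.0158, 0.1031], [0.4356, -0.016, 0.1037]]]
deck 0.025037996285980316
```

```bash
sed -i 's/^O=.*/O=np.array([.5055,-.0047]); YAW=-2.2/' h.py; python3 - <<'E'
from h import *
plan([pal(-.072,-.038,.072),pal(-.072,-.038,.0665)],10)
print(pal(.08,-.038,.0665))
E
```

```text
2
[[10,57.8,3.3,-0.6,0.03,0.01,0.02],[10,5.5,0.0,0.0,0.0,0.0,0.0]]
(np.float64(0.583982296567524), np.float64(-0.0457430155506052), 0.0665, -2.2)
```

Emit:
arm_command([
  [10, 57, 3.3, 0, 0.2, 0, 0],
  [10, 5, 0, 0, 0, 0, 0],
  [10, 0, 0, 0, 0, 0, 0],
])

```text
clock: 11.75
position: [0.4328, -0.0398, 0.2273]
ee_rot: [0.033, 1.572, -0.033]
force: [0.5, 0.3, -1.3]
width: 0.212
```

```bash
python3 - <<'E'
from h import *
where()
plan([pal(.08,-.038,.0665)],10,step=18)
E
```

```text
t 11.75 grasp [ 0.4327 -0.0398  0.0683] yaw -2.39 tilt [-0.06 -0.02] F [ 0.5  0.3 -1.3] w 19.4
9
[[10,0.2,0.0,16.8,-0.02,-0.01,0.0],[10,0.2,0.0,16.8,-0.02,-0.01,0.0],[10,0.2,0.0,16.8,-0.02,-0.01,0.0],[10,0.2,0.0,16.8,-0.02,-0.01,0.0],[10,0.2,0.0,16.8,-0.02,-0.01,0.0]]
[[10,0.2,0.0,16.8,-0.02,-0.01,0.0],[10,0.2,-0.0,16.8,-0.02,-0.01,0.0],[10,0.2,-0.0,16.8,-0.02,-0.01,0.0],[10,0.2,-0.0,16.8,-0.02,-0.01,0.0]]
```

Emit:
arm_command([
  [10, 2, 0, 15, 0, 0, 0],
  [10, 0, 0, 17, 0, 0, 0],
  [10, 0, 0, 17, 0, 0, 0],
  [10, 0, 0, 17, 0, 0, 0],
  [10, 0, 0, 17, 0, 0, 0],
])

```text
clock: 12.38
position: [0.5179, -0.0421, 0.2263]
ee_rot: [0.031, 1.567, -0.031]
force: [-0.0, -0.1, -1.7]
width: 0.217
```

Emit:
arm_command([
  [10, 0, 0, 17, 0, 0, 0],
  [10, 0, 0, 17, 0, 0, 0],
  [10, 0, 0, 17, 0, 0, 0],
  [10, 0, 0, 17, 0, 0, 0],
  [10, 0, 0, 0, 0, 0, 0],
])

```text
clock: 13.0
position: [0.5857, -0.0447, 0.2261]
ee_rot: [0.031, 1.567, -0.031]
force: [1.2, -0.7, -1.2]
width: 0.218
```

```bash
python3 - <<'E'
from h import *
g=where()
plan([(g[0],g[1],.11,YAW),pal(-.072,.042,.11),pal(-.072,.042,.07),pal(-.072,.042,.0665)],10)
E
```

```text
t 13.00 grasp [ 0.5863 -0.0448  0.0671] yaw -2.24 tilt [ 0.2  -0.02] F [ 1.2 -0.7 -1.2] w 20.0
6
[[10,-42.9,-0.0,0.7,-0.04,0.2,0.01],[10,0.0,26.3,-51.4,0.0,0.0,0.0],[10,0.0,26.3,-51.4,0.0,0.0,0.0],[10,0.0,26.3,-51.4,0.0,0.0,0.0],[10,40.0,0.0,0.0,0.0,0.0,0.0]]
[[10,3.5,0.0,0.0,0.0,0.0,0.0]]
```

Emit:
arm_command([
  [10, -43, 0, 0, 0, 0, 0],
  [10, 0, 26.3, -51.5, 0, 0, 0],
  [10, 0, 26.3, -51.5, 0, 0, 0],
  [10, 0, 26.3, -51.5, 0, 0, 0],
  [10, 38, 0, 0, 0, 0, 0],
])

```text
clock: 13.62
position: [0.4298, 0.0433, 0.2318]
ee_rot: [0.03, 1.568, -0.023]
force: [1.7, -0.6, -2.3]
width: 0.214
```

Emit:
arm_command([
  [10, 5, 0, 0, 0, 0, 0],
  [10, 0, 0, 0, 0, 0, 0],
])

```text
clock: 13.88
position: [0.433, 0.0397, 0.2253]
ee_rot: [0.032, 1.571, -0.032]
force: [0.8, -0.2, -0.6]
width: 0.219
```

```bash
python3 - <<'E'
from h import *
where()
plan([pal(.08,.042,.0665)],10,step=18)
E
```

```text
t 13.88 grasp [0.433  0.0397 0.0663] yaw -2.34 tilt [ 0.   -0.01] F [ 0.8 -0.2 -0.6] w 20.1
9
[[10,-0.0,0.1,17.1,-0.02,0.0,0.0],[10,-0.0,0.1,17.1,-0.02,0.0,0.0],[10,-0.0,0.1,17.1,-0.02,0.0,0.0],[10,-0.0,0.1,17.1,-0.02,0.0,0.0],[10,-0.0,0.1,17.1,-0.02,0.0,0.0]]
[[10,-0.0,0.1,17.1,-0.02,0.0,0.0],[10,-0.0,0.1,17.1,-0.02,0.0,0.0],[10,-0.0,0.1,17.1,-0.02,0.0,0.0],[10,-0.0,0.0,17.1,-0.02,0.0,0.0]]
```

Emit:
arm_command([
  [10, 0, 0, 17, 0, 0, 0],
  [10, 0, 0, 17, 0, 0, 0],
  [10, 0, 0, 17, 0, 0, 0],
  [10, 0, 0, 17, 0, 0, 0],
  [10, 0, 0, 17, 0, 0, 0],
])

```text
clock: 14.5
position: [0.5188, 0.0359, 0.2258]
ee_rot: [0.032, 1.569, -0.033]
force: [-1.3, 0.2, -1.9]
width: 0.216
```

Emit:
arm_command([
  [10, 0, 0, 17, 0, 0, 0],
  [10, 0, 0, 17, 0, 0, 0],
  [10, 0, 0, 17, 0, 0, 0],
  [10, 0, 0, 17, 0, 0, 0],
  [10, 0, 0, 0, 0, 0, 0],
])

```text
clock: 15.12
position: [0.5869, 0.0331, 0.2257]
ee_rot: [0.032, 1.568, -0.033]
force: [-0.0, -0.2, -1.6]
width: 0.218
```

```bash
python3 - <<'E'
from h import *
g=where()
plan([(g[0],g[1],.11,YAW),pal(-.072,.1205,.11),pal(-.072,.1205,.07),pal(-.072,.1205,.0665)],10)
E
```

```text
t 15.12 grasp [0.5872 0.033  0.0667] yaw -2.36 tilt [ 0.13 -0.05] F [-0.  -0.2 -1.6] w 20.0
6
[[10,-43.3,-0.2,0.4,-0.16,0.13,0.04],[10,0.0,26.6,-50.7,0.0,0.0,0.0],[10,0.0,26.6,-50.7,0.0,0.0,0.0],[10,0.0,26.6,-50.7,0.0,0.0,0.0],[10,40.0,0.0,0.0,0.0,0.0,0.0]]
[[10,3.5,0.0,0.0,0.0,0.0,0.0]]
```

Emit:
arm_command([
  [10, -43, 0, 0, 0, 0, 0],
  [10, 0, 26.5, -51, 0, 0, 0],
  [10, 0, 26.5, -51, 0, 0, 0],
  [10, 0, 26.5, -51, 0, 0, 0],
  [10, 0, 0, 0, 0, 0, 0],
])

```text
clock: 15.75
position: [0.4316, 0.1212, 0.2677]
ee_rot: [0.028, 1.575, -0.027]
force: [1.2, -0.6, -1.9]
width: 0.216
```

```bash
python3 - <<'E'
from h import *
where()
plan([pal(-.072,.1205,.0665)],10)
E
```

```text
t 15.75 grasp [0.4309 0.1214 0.1087] yaw -2.02 tilt [-0.24  0.05] F [ 1.2 -0.6 -1.9] w 19.8
1
[[10,42.2,-2.5,6.9,0.18,-0.24,-0.04]]
```

Emit:
arm_command([
  [10, 37, -2.5, 5, 0, 0, 0],
  [10, 5, 0, 0, 0, 0, 0],
  [10, 0, 0, 0, 0, 0, 0],
])

```text
clock: 16.12
position: [0.4408, 0.1163, 0.226]
ee_rot: [0.032, 1.571, -0.033]
force: [-0.7, -0.4, -0.7]
width: 0.217
```

Emit:
arm_command([
  [10, 0, 0, 17, 0, 0, 0],
  [10, 0, 0, 17, 0, 0, 0],
  [10, 0, 0, 17, 0, 0, 0],
  [10, 0, 0, 17, 0, 0, 0],
  [10, 0, 0, 17, 0, 0, 0],
])

```text
clock: 16.75
position: [0.5264, 0.1133, 0.227]
ee_rot: [0.032, 1.57, -0.032]
force: [-0.9, 0.5, -2.2]
width: 0.217
```

Emit:
arm_command([
  [10, 0, 0, 17, 0, 0, 0],
  [10, 0, 0, 17, 0, 0, 0],
  [10, 0, 0, 17, 0, 0, 0],
  [10, 0, 0, 17, 0, 0, 0],
  [10, 0, 0, 0, 0, 0, 0],
])

```text
clock: 17.38
position: [0.5946, 0.1105, 0.2269]
ee_rot: [0.032, 1.569, -0.032]
force: [0.3, -1.1, -2.5]
width: 0.215
```

```bash
python3 - <<'E'
from h import *
g=where()
plan([(g[0],g[1],.13,YAW),(.409,-.25,.13,14),(.4104,-.3345,.13,20.4)],10)
E
```

```text
t 17.38 grasp [0.5949 0.1104 0.0679] yaw -2.33 tilt [ 0.12 -0.01] F [ 0.3 -1.1 -2.5] w 19.8
11
[[10,-31.1,-0.0,0.2,-0.07,0.06,0.0],[10,-31.1,-0.0,0.2,-0.07,0.06,0.0],[10,0.0,-52.5,-24.6,-2.31,0.0,0.0],[10,0.0,-51.4,-26.7,-2.31,0.0,0.0],[10,0.0,-50.3,-28.7,-2.31,0.0,0.0]]
[[10,0.0,-49.1,-30.7,-2.31,0.0,0.0],[10,0.0,-47.8,-32.7,-2.31,0.0,0.0],[10,0.0,-46.5,-34.6,-2.31,0.0,0.0],[10,0.0,-45.0,-36.4,-2.31,0.0,0.0],[10,0.0,-41.2,-9.5,-3.2,0.0,0.0]]
[[10,0.0,-40.6,-11.8,-3.2,0.0,0.0]]
```

Emit:
arm_command([
  [10, -31, 0, 0, 0, 0, 0],
  [10, -31, 0, 0, 0, 0, 0],
  [10, 0, -52.5, -24.5, -2.3, 0, 0],
  [10, 0, -51.5, -26.5, -2.3, 0, 0],
  [10, 0, -50.5, -28.5, -2.3, 0, 0],
])

```text
clock: 18.0
position: [0.5122, -0.0451, 0.2885]
ee_rot: [-0.064, 1.57, 0.065]
force: [1.0, -0.6, -2.1]
width: 0.218
```

Emit:
arm_command([
  [10, 0, -49, -30.5, -2.3, 0, 0],
  [10, 0, -48, -32.5, -2.3, 0, 0],
  [10, 0, -46.5, -34.5, -2.3, 0, 0],
  [10, 0, -45, -36.5, -2.3, 0, 0],
  [10, 0, -41, -9.5, -3.2, 0, 0],
])

```text
clock: 18.62
position: [0.4051, -0.2931, 0.2884]
ee_rot: [-0.231, 1.559, 0.233]
force: [0.6, -0.3, -2.3]
width: 0.211
```

Emit:
arm_command([
  [10, 0, -40.5, -12, -3.2, 0, 0],
  [10, 0, 0, 0, 0, 0, 0],
])

```text
clock: 18.88
position: [0.4071, -0.3368, 0.2886]
ee_rot: [-0.275, 1.553, 0.271]
force: [0.3, 1.0, -2.1]
width: 0.212
```

```bash
python3 - <<'E'
from h import *
g=where()
plan([(.4104,-.3335,.046,20)],10)
im=cam('top'); a=im['frame'][180:295,200:410,::-1]; cv2.imwrite('pics/t5.png',cv2.resize(a,None,fx=3.6,fy=3.6,interpolation=cv2.INTER_CUBIC))
E
```

```text
t 18.88 grasp [ 0.4071 -0.3372  0.1296] yaw 19.94 tilt [ 0.03 -0.13] F [ 0.3  1.  -2.1] w 19.5
2
[[10,41.8,1.1,2.2,-0.03,-0.01,0.07],[10,41.8,1.0,2.1,-0.03,-0.01,0.07]]
```

View pics/t5.png

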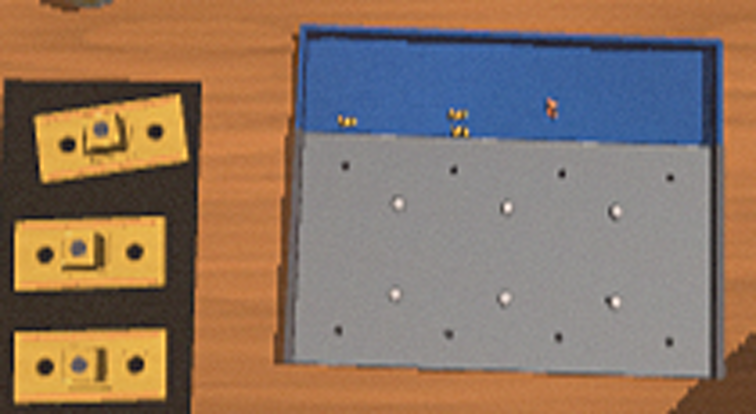

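Emit:
arm_command([
  [10, 42, 1, 2, 0, 0, 0],
  [10, 40, 1, 2, 0, 0, 0],
  [10, 2, 0, 0, 0, 0, 0],
  [10, 0, 0, 0, 0, 0, 0],
])

```text
clock: 19.42
position: [0.4116, -0.3295, 0.2043]
ee_rot: [-0.277, 1.553, 0.278]
force: [0.1, -0.3, -1.7]
width: 0.216
```

Emit:
arm_command([
  [10, 1, -4, -1, 0, 0, 0],
  [10, 1.2, 0, 0, 0, 0, 0],
  [10, 0, 0, 0, 0, 0, 0],
])

```text
clock: 19.8
position: [0.4121, -0.3346, 0.2018]
ee_rot: [-0.277, 1.553, 0.277]
force: [0.0, 0.5, -1.4]
width: 0.221
```

Emit:
arm_command([
  [10, 1, 0, 0, 0, 0, 0],
  [10, 0.5, 0, 0, 0, 0, 0],
  [10, 0, 0, 0, 0, 0, 0],
])

```text
clock: 20.18
position: [0.4121, -0.3347, 0.2012]
ee_rot: [-0.277, 1.552, 0.277]
force: [-3.4, 2.7, 15.9]
width: 0.219
```

Contact. Release, rise, and go towards the pads.

Emit:
arm_command([
  [40, -0.8, 0, 0, 0, 0, 0],
  [40, 0, 0, 0, 0, 0, 0],
  [40, 0, 0, 0, 0, 0, 0],
  [40, -5, 0, 0, 0, 0, 0],
  [40, -50, 0, 0, 0, 0, 0],
])

```text
clock: 20.8
position: [0.4113, -0.3337, 0.2543]
ee_rot: [-0.274, 1.558, 0.28]
force: [1.9, -1.0, -0.1]
width: 0.435
```

Emit:
arm_command([
  [50, -60, 0, 0, 0, 0, 0],
  [50, -60, 0, 0, 0, 0, 0],
])

```text
clock: 21.05
position: [0.4118, -0.3344, 0.3778]
ee_rot: [-0.277, 1.553, 0.277]
force: [1.6, 0.1, -0.1]
width: 0.537
```

```bash
python3 - <<'E'
from h import *
g=where(); im=cam('wrist'); P=cloud(im)
m=(P[...,2]>.05)&(P[...,2]<.066)&(np.hypot(P[...,0]-.41,P[...,1]+.334)<.06)
q=P[m]; print('scr',m.sum(),q.mean(0),cv2.minAreaRect((q[:,:2]*1000).astype(np.float32)))
plan([(.43,0,.27,45),(.43,.33,.27,90)],50)
E
```

```text
t 21.05 grasp [ 0.4118 -0.3344  0.2188] yaw 20.21 tilt [-0.02 -0.  ] F [ 1.6  0.1 -0.1] w 49.3
scr 1079 [ 0.41258895 -0.33445206  0.05864677] ((412.9224853515625, -335.454345703125), (19.373943328857422, 49.078758239746094), 20.441997528076172)
12
[[50,-7.5,51.6,22.0,-4.14,0.04,0.08],[50,-7.5,49.9,25.7,-4.14,0.04,0.08],[50,-7.4,47.9,29.2,-4.14,0.04,0.08],[50,-7.4,45.7,32.6,-4.14,0.04,0.08],[50,-7.3,43.2,35.8,-4.14,0.04,0.08]]
[[50,-7.3,40.5,38.8,-4.14,0.04,0.08],[50,0.0,38.9,38.9,-7.5,0.0,0.0],[50,0.0,33.5,43.6,-7.5,0.0,0.0],[50,0.0,27.5,47.6,-7.5,0.0,0.0],[50,0.0,21.0,50.8,-7.5,0.0,0.0]]
[[50,0.0,14.2,53.1,-7.5,0.0,0.0],[50,0.0,7.2,54.5,-7.5,0.0,0.0]]
```

```bash
python3 - <<'E'
from h import *
im=cam('top'); P=cloud(im)
m=(P[...,2]>.046)&(P[...,2]<.06)&(P[...,1]>.2)&(P[...,1]<.4)&(P[...,0]>.38)&(P[...,0]<.65)
n,l,st,c=cv2.connectedComponentsWithStats(m.astype(np.uint8))
for i in range(1,n):
    if st[i,4]>30: print('lug',st[i,4],P[l==i].mean(0).round(4),cv2.minAreaRect((P[l==i][:,:2]*1000).astype(np.float32)))
f=im['frame'].astype(int); m=(f[...,0]>f[...,2]+60)&(P[...,2]>.008)&(P[...,2]<.018)&(P[...,1]>.2)&(P[...,1]<.4)&(P[...,0]>.38)&(P[...,0]<.65)
n,l,st,c=cv2.connectedComponentsWithStats(m.astype(np.uint8))
for i in range(1,n):
    if st[i,4]>100: print('plate',st[i,4],cv2.minAreaRect((P[l==i][:,:2]*1000).astype(np.float32)))
plan([(.43,-.02,.2,45),(.426,.3,.15,90)],50)
E
```

```text
lug 91 [0.5936 0.2891 0.053 ] ((594.0283813476562, 289.65081787109375), (24.945756912231445, 24.041152954101562), 10.025650024414062)
lug 95 [0.5077 0.3025 0.0534] ((507.5493469238281, 302.4718322753906), (23.240596771240234, 24.481597900390625), 0.7625482082366943)
lug 99 [0.4262 0.2997 0.0534] ((426.318115234375, 299.8385314941406), (23.720626831054688, 22.59181785583496), 89.78077697753906)
plate 590 ((592.8199462890625, 289.74224853515625), (52.36827850341797, 111.2485122680664), 8.036527633666992)
plate 619 ((507.4706115722656, 302.9478454589844), (51.01554870605469, 110.6960678100586), 1.2889354228973389)
plate 632 ((424.88934326171875, 300.0123291015625), (51.278385162353516, 108.89704132080078), 1.4032163619995117)
12
[[50,3.6,48.5,20.8,-4.14,0.05,0.09],[50,3.7,46.9,24.3,-4.14,0.05,0.09],[50,3.7,45.0,27.6,-4.14,0.05,0.09],[50,3.8,42.9,30.8,-4.14,0.05,0.09],[50,3.8,40.5,33.8,-4.14,0.05,0.09]]
[[50,3.8,38.0,36.6,-4.14,0.05,0.09],[50,8.3,38.2,37.2,-7.5,0.0,0.0],[50,8.3,33.0,41.9,-7.5,0.0,0.0],[50,8.3,27.2,45.9,-7.5,0.0,0.0],[50,8.3,21.0,49.0,-7.5,0.0,0.0]]
[[50,8.3,14.4,51.3,-7.5,0.0,0.0],[50,8.3,7.6,52.8,-7.5,0.0,0.0]]
```

Emit:
arm_command([
  [50, 3.5, 48.5, 21, -4.1, 0, 0],
  [50, 3.5, 47, 24, -4.1, 0, 0],
  [50, 3.5, 45, 27.5, -4.1, 0, 0],
  [50, 4, 43, 31, -4.1, 0, 0],
  [50, 4, 40.5, 34, -4.1, 0, 0],
])

```text
clock: 21.78
position: [0.4262, -0.069, 0.3574]
ee_rot: [-0.558, 1.497, 0.558]
force: [0.7, 0.7, -0.3]
width: 0.545
```

Emit:
arm_command([
  [50, 4, 38, 36.5, -4.1, 0, 0],
  [50, 8, 38, 37, -7.5, 0, 0],
  [50, 8, 33, 42, -7.5, 0, 0],
  [50, 8, 27, 46, -7.5, 0, 0],
  [50, 8, 21, 49, -7.5, 0, 0],
])

```text
clock: 22.4
position: [0.4274, 0.1966, 0.3212]
ee_rot: [-1.015, 1.321, 1.015]
force: [0.8, 0.1, 0.1]
width: 0.544
```

Emit:
arm_command([
  [50, 8, 14, 51, -7.5, 0, 0],
  [50, 8, 8, 53, -7.5, 0, 0],
  [50, 0, 0, 0, 0, 0, 0],
])

```text
clock: 22.78
position: [0.4254, 0.3057, 0.3047]
ee_rot: [-1.211, 1.207, 1.214]
force: [-0.4, -1.6, -0.4]
width: 0.542
```

```bash
cat >> h.py <<'E'
def lug(x,y,zt,cam_='wrist'):
    im=cam(cam_); P=cloud(im); n=np.hypot(P[...,0]-x,P[...,1]-y)<.03
    m=n&(abs(P[...,2]-zt)<.006); q=P[m]
    print('lug',m.sum(),q.mean(0).round(4),cv2.minAreaRect((q[:,:2]*1000).astype(np.float32)) if m.sum()>10 else ''); return im,P
E
python3 - <<'E'
from h import *
g=where(); im,P=lug(.426,.3,.052); save(im,'w6.png')
f=im['frame'].astype(int); m=(f[...,0]>f[...,2]+60)&(P[...,2]>.008)&(P[...,2]<.018)&(np.hypot(P[...,0]-.426,P[...,1]-.3)<.07)
print('plate',cv2.minAreaRect((P[m][:,:2]*1000).astype(np.float32)))
plan([(.4263,.2997,.041,90.5)],50)
E
```

```text
t 22.77 grasp [0.4253 0.3059 0.1457] yaw 90.25 tilt [-0.06  0.1 ] F [-0.4 -1.6 -0.4] w 49.8
lug 1028 [0.4249 0.2989 0.0519] ((425.5972900390625, 298.75775146484375), (24.01894187927246, 23.942861557006836), 1.0476502180099487)
plate ((448.2788391113281, 299.18048095703125), (94.69633483886719, 110.16816711425781), 1.0766576528549194)
2
[[50,52.4,-0.2,-1.7,-0.25,-0.0,-0.03],[50,52.4,-0.2,-1.7,-0.25,-0.0,-0.03]]
```

View pics/w6.png

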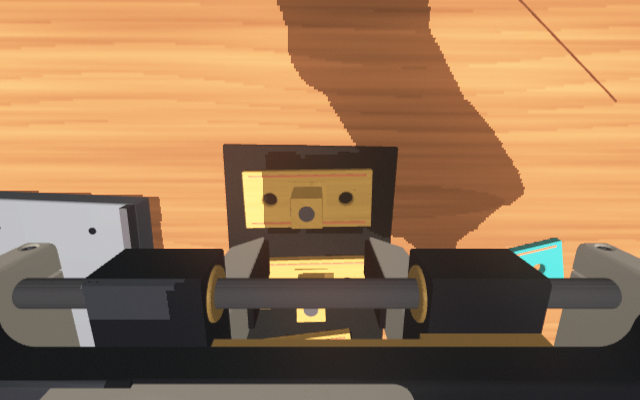

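Emit:
arm_command([
  [50, 52, 0, -2.5, -0.5, 0, 0],
  [50, 45, 0, -2, 0, 0, 0],
  [50, 0, 0, 0, 0, 0, 0],
])

```text
clock: 23.2
position: [0.4259, 0.2946, 0.2062]
ee_rot: [-1.213, 1.215, 1.213]
force: [-0.2, -0.2, -0.6]
width: 0.546
```

```bash
python3 - <<'E'
from h import *
where();plan([(.426,.2993,.040,91)],50)
E
```

```text
t 23.20 grasp [0.4252 0.2938 0.0472] yaw 90.18 tilt [-0.26 -0.28] F [-0.2 -0.2 -0.6] w 50.1
1
[[50,7.2,-0.2,4.7,-0.82,-0.28,-0.27]]
```

Emit:
arm_command([
  [50, 6, 0, 2, -0.5, 0, 0],
  [50, 0, 0, 0, 0, 0, 0],
  [50, 0, 0, 0, 0, 0, 0],
])

```text
clock: 23.58
position: [0.4271, 0.2993, 0.2036]
ee_rot: [-1.219, 1.2, 1.219]
force: [-0.1, 0.1, -1.1]
width: 0.546
```

```bash
python3 - <<'E'
from h import *
where();plan([(.426,.2993,.040,91)],50)
E
```

```text
t 23.57 grasp [0.4273 0.2995 0.0446] yaw 90.81 tilt [0.1  0.08] F [-0.1  0.1 -1.1] w 50.1
1
[[50,4.6,1.1,-0.0,-0.19,0.07,0.1]]
```

Emit:
arm_command([
  [50, 4, 1, 0, 0, 0, 0],
  [15, 0, 0, 0, 0, 0, 0],
  [15, 0, 0, 0, 0, 0, 0],
  [15, 0, 0, 0, 0, 0, 0],
  [15, 0, 0, 0, 0, 0, 0],
], newtons=50)

```text
clock: 24.2
position: [0.4257, 0.299, 0.1983]
ee_rot: [-1.22, 1.202, 1.22]
force: [0.3, -0.3, 0.1]
width: 0.258
```

```bash
python3 - <<'E'
from h import *
g=where(); t=pal(-.015,.08,.105)
plan([(g[0],g[1],.125,91),(.455,.2,.125,50),t[:2]+(.125,YAW)],15)
print(t)
E
```

```text
t 24.20 grasp [0.4257 0.299  0.0393] yaw 90.82 tilt [-0. -0.] F [ 0.3 -0.3  0.1] w 23.7
13
[[15,-42.8,0.0,-0.0,-0.09,-0.0,-0.0],[15,-42.8,0.0,-0.0,-0.09,-0.0,-0.0],[15,0.0,-5.5,-19.9,8.2,0.0,0.0],[15,0.0,-8.3,-18.9,8.2,0.0,0.0],[15,0.0,-10.9,-17.5,8.2,0.0,0.0]]
[[15,0.0,-13.3,-15.8,8.2,0.0,0.0],[15,0.0,-15.4,-13.7,8.2,0.0,0.0],[15,0.0,-18.2,-11.7,8.7,0.0,0.0],[15,0.0,-19.8,-8.8,8.7,0.0,0.0],[15,0.0,-20.9,-5.7,8.7,0.0,0.0]]
[[15,0.0,-21.5,-2.5,8.7,0.0,0.0],[15,0.0,-21.7,0.8,8.7,0.0,0.0],[15,0.0,-21.3,4.0,8.7,0.0,0.0]]
(np.float64(0.4935820809808422), np.float64(0.0758168504491625), 0.105, -2.2)
```

Emit:
arm_command([
  [15, -43, 0, 0, 0, 0, 0],
  [15, -43, 0, 0, 0, 0, 0],
  [15, 0, -5.5, -20, 8.2, 0, 0],
  [15, 0, -8.5, -19, 8.2, 0, 0],
  [15, 0, -11, -17.5, 8.2, 0, 0],
])

```text
clock: 24.82
position: [0.4431, 0.2385, 0.284]
ee_rot: [-0.895, 1.38, 0.895]
force: [-0.2, -0.2, -5.0]
width: 0.256
```

Emit:
arm_command([
  [15, 0, -13.5, -16, 8.2, 0, 0],
  [15, 0, -15.5, -13.5, 8.2, 0, 0],
  [15, 0, -18, -11.5, 8.7, 0, 0],
  [15, 0, -20, -9, 8.7, 0, 0],
  [15, 0, -21, -5.5, 8.7, 0, 0],
])

```text
clock: 25.45
position: [0.4742, 0.1367, 0.2838]
ee_rot: [-0.321, 1.548, 0.321]
force: [-0.4, -0.1, -5.0]
width: 0.255
```

Emit:
arm_command([
  [15, 0, -21.5, -2.5, 8.7, 0, 0],
  [15, 0, -21.5, 1, 8.7, 0, 0],
  [15, 0, -21.5, 4, 8.7, 0, 0],
  [15, 0, 0, 0, 0, 0, 0],
  [15, 0, 0, 0, 0, 0, 0],
])

```text
clock: 26.08
position: [0.4934, 0.076, 0.284]
ee_rot: [0.031, 1.572, -0.031]
force: [0.2, -0.2, -4.8]
width: 0.257
```

```bash
python3 - <<'E'
from h import *
g=where(); 
im=cam('wrist'); save(im,'w7.png'); P=cloud(im)
z=P[...,2]; f=im['frame'].astype(int)
t=pal(-.015,.08,.075); plan([t],15)
# pad plate top at g.z-.0353+.008
zt=g[2]-.0273; m=(abs(z-zt)<.005)&(np.hypot(P[...,0]-g[0],P[...,1]-g[1])<.075)&(f[...,0]>f[...,2]+60)
print('plate',m.sum(),cv2.minAreaRect((P[m][:,:2]*1000).astype(np.float32)))
E
```

```text
t 26.07 grasp [0.4932 0.076  0.125 ] yaw -2.25 tilt [-0.06  0.01] F [ 0.2 -0.2 -4.8] w 23.6
1
[[15,50.1,-0.4,0.2,-0.03,-0.05,-0.02]]
plate 7459 ((493.60736083984375, 88.8492660522461), (25.014385223388672, 110.44770812988281), 87.9794692993164)
```

View pics/w7.png

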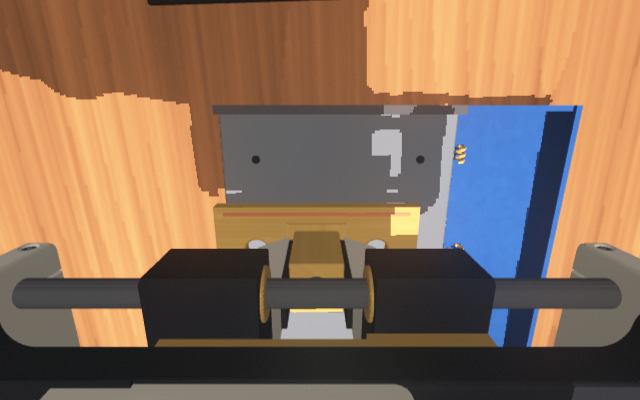

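Emit:
arm_command([
  [15, 50, -0.7, 0, 0, 0, 0],
  [15, 4, 0, 0, 0, 0, 0],
  [15, 0, 0, 0, 0, 0, 0],
  [15, 0, 0, 0, 0, 0, 0],
])

```text
clock: 26.62
position: [0.4944, 0.075, 0.2317]
ee_rot: [0.033, 1.568, -0.032]
force: [0.5, -0.2, -5.2]
width: 0.256
```

```bash
python3 - <<'E'
from h import *
where()
E
```

```text
t 26.62 grasp [0.4947 0.0751 0.0727] yaw -2.35 tilt [0.12 0.05] F [ 0.5 -0.2 -5.2] w 23.5
```

Emit:
arm_command([
  [15, 3, 0, 0, 0, 0, 0],
  [15, 0.7, 0, 0, 0, 0, 0],
  [15, 0, 0, 0, 0, 0, 0],
])

```text
clock: 27.0
position: [0.494, 0.0748, 0.2272]
ee_rot: [0.033, 1.57, -0.032]
force: [-1.7, 0.6, 4.9]
width: 0.259
```

Emit:
arm_command([
  [15, 1, 0, 0, 0, 0, 0],
  [15, 0, 0, 0, 0, 0, 0],
])

```text
clock: 27.25
position: [0.494, 0.0747, 0.227]
ee_rot: [0.034, 1.57, -0.032]
force: [-5.6, 0.0, 19.2]
width: 0.261
```

Emit:
arm_command([
  [15, -0.7, 0, 2, 0, 0, 0],
  [15, 0, 0, 2.5, 0, 0, 0],
  [15, 0, 0, 2.5, 0, 0, 0],
  [15, 0, 0, 2, 0, 0, 0],
  [15, 0, 0, 0, 0, 0, 0],
])

```text
clock: 27.88
position: [0.5004, 0.0745, 0.227]
ee_rot: [0.033, 1.576, -0.032]
force: [-16.1, 1.1, 25.3]
width: 0.258
```

Emit:
arm_command([
  [15, 0, 0, 1.5, 0, 0, 0],
  [15, 0, 0, 1.5, 0, 0, 0],
  [15, 0, 0, 0, 0, 0, 0],
])

```text
clock: 28.25
position: [0.5031, 0.0743, 0.2269]
ee_rot: [0.033, 1.577, -0.032]
force: [-14.4, 0.0, 21.8]
width: 0.255
```

Emit:
arm_command([
  [15, -0.5, 0, 1.5, 0, 0, 0],
  [15, 0, 0, 1.5, 0, 0, 0],
  [15, 0, 0, 0, 0, 0, 0],
])

```text
clock: 28.62
position: [0.5091, 0.074, 0.2267]
ee_rot: [0.033, 1.57, -0.033]
force: [-0.8, -0.1, -4.6]
width: 0.259
```

Emit:
arm_command([
  [15, 0, 0, 1, 0, 0, 0],
  [15, 0, 0, 1, 0, 0, 0],
  [15, 0, 0, 0, 0, 0, 0],
])

```text
clock: 29.0
position: [0.5109, 0.074, 0.2268]
ee_rot: [0.033, 1.57, -0.033]
force: [-0.5, -0.0, -5.3]
width: 0.258
```

Emit:
arm_command([
  [15, 2, 0, 0, 0, 0, 0],
  [15, 1.5, 0, 0, 0, 0, 0],
  [15, 0, 0, 0, 0, 0, 0],
])

```text
clock: 29.38
position: [0.5103, 0.0742, 0.223]
ee_rot: [0.032, 1.572, -0.032]
force: [-2.3, 1.6, -5.4]
width: 0.259
```

Emit:
arm_command([
  [15, 2, 0, 0, 0, 0, 0],
  [15, 1, 0, 0, 0, 0, 0],
  [15, 0, 0, 0, 0, 0, 0],
])

```text
clock: 29.75
position: [0.5103, 0.0742, 0.22]
ee_rot: [0.032, 1.572, -0.032]
force: [-3.7, 3.2, -4.2]
width: 0.255
```

Emit:
arm_command([
  [15, 1, 0, 0, 0, 0, 0],
  [15, 0, 0, 0, 0, 0, 0],
])

```text
clock: 30.0
position: [0.5102, 0.0742, 0.2193]
ee_rot: [0.033, 1.572, -0.032]
force: [-6.6, 2.2, 0.0]
width: 0.258
```

Emit:
arm_command([
  [45, 0, 0, 0, 0, 0, 0],
  [45, 0, 0, 0, 0, 0, 0],
  [45, 0, 0, 0, 0, 0, 0],
  [50, -45, 0, 0, 0, 0, 0],
  [50, -40, 0, 0, 0, 0, 0],
])

```text
clock: 30.62
position: [0.5109, 0.0738, 0.3054]
ee_rot: [0.033, 1.57, -0.033]
force: [0.2, 0.2, -0.6]
width: 0.541
```

```bash
python3 - <<'E'
from h import *
g=where(); im,P=lug(.51,.074,.073); f=im['frame'].astype(int)
m=(abs(P[...,2]-.034)<.008)&(np.hypot(P[...,0]-.51,P[...,1]-.074)<.065)&(f[...,0]>f[...,2]+60); q=P[m]
A=np.c_[q[:,:2]-[.51,.074],np.ones(len(q))]; print('plate z, slopes',np.linalg.lstsq(A,q[:,2],rcond=None)[0].round(4),len(q))
plan([(.475,.2,.15,45),(.5076,.3025,.15,91)],50)
E
```

```text
t 30.62 grasp [0.5109 0.0737 0.1464] yaw -2.41 tilt [ 0.   -0.03] F [ 0.2  0.2 -0.6] w 49.7
lug 1214 [0.5102 0.0753 0.0729] ((510.0964660644531, 74.26824188232422), (24.687986373901367, 23.683364868164062), 87.6637191772461)
plate z, slopes [-0.0006 -0.0087  0.033 ] 6704
10
[[50,0.2,24.9,-8.6,-9.49,0.08,0.01],[50,0.2,26.0,-4.3,-9.49,0.08,0.01],[50,0.2,26.4,0.0,-9.49,0.08,0.01],[50,0.2,26.0,4.4,-9.49,0.08,0.01],[50,0.2,24.9,8.6,-9.49,0.08,0.01]]
[[50,0.0,9.9,19.1,-9.2,0.0,0.0],[50,0.0,6.7,20.4,-9.2,0.0,0.0],[50,0.0,3.3,21.2,-9.2,0.0,0.0],[50,0.0,-0.1,21.5,-9.2,0.0,0.0],[50,0.0,-3.5,21.2,-9.2,0.0,0.0]]
```

Emit:
arm_command([
  [50, 0, 25, -8.5, -9.5, 0, 0],
  [50, 0, 26, -4.5, -9.5, 0, 0],
  [50, 0, 26.5, 0, -9.5, 0, 0],
  [50, 0, 26, 4.5, -9.5, 0, 0],
  [50, 0, 25, 8.5, -9.5, 0, 0],
])

```text
clock: 31.3
position: [0.4729, 0.2013, 0.3044]
ee_rot: [-0.619, 1.48, 0.619]
force: [0.5, -0.2, -0.3]
width: 0.542
```

Emit:
arm_command([
  [50, 0, 10, 19, -9.2, 0, 0],
  [50, 0, 6.5, 20.5, -9.2, 0, 0],
  [50, 0, 3.5, 21, -9.2, 0, 0],
  [50, 0, 0, 21.5, -9.2, 0, 0],
  [50, 0, -3.5, 21, -9.2, 0, 0],
])

```text
clock: 31.92
position: [0.5054, 0.3033, 0.3043]
ee_rot: [-1.227, 1.197, 1.227]
force: [0.0, -0.4, 0.2]
width: 0.548
```

Emit:
arm_command([
  [50, 0, 0, 0, 0, 0, 0],
  [50, 0, 0, 0, 0, 0, 0],
])

```text
clock: 32.17
position: [0.505, 0.3019, 0.3041]
ee_rot: [-1.221, 1.202, 1.221]
force: [0.3, -0.2, -0.5]
width: 0.541
```

```bash
sed -i 's/^O=.*/O=np.array([.5075,-.0057]); YAW=-2.2/' h.py; python3 - <<'E'
from h import *
g=where(); im,P=lug(.5076,.3025,.052); plan([(.5076,.3025,.040,91)],50)
f=im['frame'].astype(int); m=(f[...,0]>f[...,2]+60)&(P[...,2]>.008)&(P[...,2]<.018)&(np.hypot(P[...,0]-.5076,P[...,1]-.3025)<.06)&(P[...,0]<.515)
print('plate',cv2.minAreaRect((P[m][:,:2]*1000).astype(np.float32)))
E
```

```text
t 32.17 grasp [0.505  0.3017 0.1451] yaw 90.92 tilt [-0.01 -0.04] F [ 0.3 -0.2 -0.5] w 49.7
lug 1021 [0.5069 0.302  0.0519] ((507.7480773925781, 301.8674011230469), (23.805034637451172, 23.750892639160156), 1.5434455871582031)
2
[[50,52.6,-1.3,0.4,-0.04,-0.02,-0.01],[50,52.6,-1.3,0.4,-0.04,-0.02,-0.01]]
plate ((499.3518371582031, 301.59808349609375), (33.41916275024414, 110.26142120361328), 1.16188383102417)
```

Emit:
arm_command([
  [50, 52, -1.5, 0, -0.3, 0, 0],
  [50, 48, -1.5, 0, 0, 0, 0],
  [50, 5, 0, 0, 0, 0, 0],
  [50, 0, 0, 0, 0, 0, 0],
  [50, 0, 0, 0, 0, 0, 0],
])

```text
clock: 32.85
position: [0.5087, 0.3032, 0.2014]
ee_rot: [-1.227, 1.194, 1.226]
force: [-0.1, 0.1, -0.0]
width: 0.543
```

Emit:
arm_command([
  [15, 0, 0, 0, 0, 0, 0],
  [15, 0, 0, 0, 0, 0, 0],
  [15, 0, 0, 0, 0, 0, 0],
  [15, 0, 0, 0, 0, 0, 0],
])

```text
clock: 33.35
position: [0.5081, 0.3025, 0.1997]
ee_rot: [-1.228, 1.198, 1.227]
force: [-0.5, -2.3, 5.8]
width: 0.261
```

```bash
python3 - <<'E'
from h import *
g=where(); t=pal(-.015,0,.13)
print('headz',g[2]-.004+.033+.159, 'seat',g[2]-.004+.025+.159)
plan([(g[0],g[1],.14,91),(.485,.18,.14,50),t[:2]+(.14,YAW)],15)
E
```

```text
t 33.35 grasp [0.5081 0.3025 0.0407] yaw 91.41 tilt [ 0.01 -0.02] F [-0.5 -2.3  5.8] w 23.9
headz 0.22866015096498515 seat 0.22066015096498515
13
[[15,-49.7,-0.0,-0.0,0.2,-0.01,0.0],[15,-49.7,-0.0,-0.0,0.2,-0.01,0.0],[15,0.0,5.1,-24.4,8.2,0.0,0.0],[15,0.0,1.5,-24.9,8.2,0.0,0.0],[15,0.0,-2.0,-24.8,8.2,0.0,0.0]]
[[15,0.0,-5.6,-24.3,8.2,0.0,0.0],[15,0.0,-9.0,-23.3,8.2,0.0,0.0],[15,0.0,-20.8,-22.8,8.7,0.0,0.0],[15,0.0,-24.0,-19.4,8.7,0.0,0.0],[15,0.0,-26.7,-15.6,8.7,0.0,0.0]]
[[15,0.0,-28.7,-11.4,8.7,0.0,0.0],[15,0.0,-30.1,-6.9,8.7,0.0,0.0],[15,0.0,-30.8,-2.2,8.7,0.0,0.0]]
```

Emit:
arm_command([
  [15, -50, 0, 0, 0, 0, 0],
  [15, -50, 0, 0, 0, 0, 0],
  [15, 0, 5, -24.5, 8.2, 0, 0],
  [15, 0, 1.5, -25, 8.2, 0, 0],
  [15, 0, -2, -25, 8.2, 0, 0],
])

```text
clock: 33.98
position: [0.4938, 0.2279, 0.2984]
ee_rot: [-0.903, 1.378, 0.903]
force: [0.7, 0.4, -7.3]
width: 0.258
```

Emit:
arm_command([
  [15, 0, -5.5, -24.5, 8.2, 0, 0],
  [15, 0, -9, -23.5, 8.2, 0, 0],
  [15, 0, -21, -23, 8.7, 0, 0],
  [15, 0, -24, -19.5, 8.7, 0, 0],
  [15, 0, -26.5, -15.5, 8.7, 0, 0],
])

```text
clock: 34.6
position: [0.4892, 0.0858, 0.2986]
ee_rot: [-0.329, 1.547, 0.329]
force: [0.3, 0.4, -7.1]
width: 0.26
```

Emit:
arm_command([
  [15, 0, -28.5, -11.5, 8.7, 0, 0],
  [15, 0, -30, -7, 8.7, 0, 0],
  [15, 0, -31, -2, 8.7, 0, 0],
  [15, 0, 0, 0, 0.5, 0, 0],
  [15, 0, 0, 0, 0, 0, 0],
])

```text
clock: 35.22
position: [0.4938, -0.0052, 0.2988]
ee_rot: [0.03, 1.572, -0.03]
force: [-0.4, 0.3, -8.2]
width: 0.254
```

```bash
cat >> h.py <<'E'
def held(py,h):
    g=where(); im=cam('wrist'); P=cloud(im); f=im['frame'].astype(int)
    m=(abs(P[...,2]-(g[2]-h+.008))<.005)&(np.hypot(P[...,0]-g[0],P[...,1]-g[1])<.075)&(f[...,0]>f[...,2]+60)
    q=(P[m][:,:2]*1000).astype(np.float32); r=cv2.minAreaRect(q); print('plate',m.sum(),r)
    # +y edge centre minus 25 mm
    a=np.radians(YAW); v=np.array([-np.sin(a),np.cos(a)]); u=np.array([np.cos(a),np.sin(a)])
    e=np.percentile(q@v,99.5)-25; print('pad centre (pallet-frame offset from grasp) x %.1f y %.1f'%(np.percentile(q@u,[.3,99.7]).mean()-g[:2]@u*1000, e-g[:2]@v*1000))
    plan([pal(-.015,py,g[2])],15); return im
E
python3 - <<'E'
from h import *
held(0,.0367)
E
```

```text
t 35.23 grasp [ 0.4936 -0.0052  0.1398] yaw -2.21 tilt [-0.08  0.02] F [-0.4  0.3 -8.2] w 23.3
plate 7551 ((494.1451110839844, 7.650225639343262), (26.00763702392578, 110.78617858886719), 87.80596160888672)
pad centre (pallet-frame offset from grasp) x -0.0 y 0.6
1
[[15,0.1,-0.3,-1.4,0.05,-0.07,-0.02]]
```

Emit:
arm_command([
  [15, 56, -0.6, 0, 0, 0, 0],
  [15, 11, 0, 0, 0, 0, 0],
  [15, 0, 0, 0, 0, 0, 0],
  [15, 1.5, 0, 0, 0, 0, 0],
  [15, 0, 0, 0, 0, 0, 0],
])

```text
clock: 35.9
position: [0.4947, -0.0062, 0.2319]
ee_rot: [0.031, 1.568, -0.031]
force: [-0.7, -0.0, -7.0]
width: 0.259
```

Emit:
arm_command([
  [15, 1.2, 0, 0, 0, 0, 0],
  [15, 0, 0, 0, 0, 0, 0],
])

```text
clock: 36.15
position: [0.4943, -0.0063, 0.2299]
ee_rot: [0.031, 1.57, -0.031]
force: [-0.4, 0.6, -6.6]
width: 0.26
```

Emit:
arm_command([
  [15, 1.2, 0, 0, 0, 0, 0],
  [15, 0, 0, 0, 0, 0, 0],
])

```text
clock: 36.4
position: [0.4943, -0.0064, 0.2286]
ee_rot: [0.031, 1.57, -0.031]
force: [-0.9, 0.5, -2.4]
width: 0.258
```

Emit:
arm_command([
  [15, 0.6, 0, 0, 0, 0, 0],
  [15, 0, 0, 0, 0, 0, 0],
])

```text
clock: 36.65
position: [0.4943, -0.0064, 0.2284]
ee_rot: [0.032, 1.57, -0.031]
force: [-2.7, 0.3, 7.5]
width: 0.259
```

Emit:
arm_command([
  [15, -0.3, 0.2, 2.5, 0, 0, 0],
  [15, 0, 0.2, 2.5, 0, 0, 0],
  [15, 0, 0.2, 2.5, 0, 0, 0],
  [15, 0, 0, 2, 0, 0, 0],
  [15, 0, 0, 0, 0, 0, 0],
])

```text
clock: 37.28
position: [0.5038, -0.0061, 0.2281]
ee_rot: [0.031, 1.57, -0.031]
force: [-0.7, 0.4, -6.1]
width: 0.257
```

Emit:
arm_command([
  [15, 0, 0, 1.5, 0, 0, 0],
  [15, 0, 0, 1, 0, 0, 0],
  [15, 0, 0, 0, 0, 0, 0],
])

```text
clock: 37.65
position: [0.5063, -0.0062, 0.228]
ee_rot: [0.031, 1.571, -0.031]
force: [0.4, -0.2, -7.2]
width: 0.259
```

Emit:
arm_command([
  [15, 1, 0, 1, 0, 0, 0],
  [15, 2, 0, 0, 0, 0, 0],
  [15, 0, 0, 0, 0, 0, 0],
])

```text
clock: 38.02
position: [0.507, -0.0062, 0.2249]
ee_rot: [0.031, 1.571, -0.031]
force: [-1.4, 0.1, -7.7]
width: 0.257
```

Emit:
arm_command([
  [15, 1.5, 0, 0, 0, 0, 0],
  [15, 1.5, 0, 0, 0, 0, 0],
  [15, 0, 0, 0, 0, 0, 0],
])

```text
clock: 38.4
position: [0.507, -0.0061, 0.2219]
ee_rot: [0.031, 1.571, -0.031]
force: [-1.2, 1.2, -8.4]
width: 0.26
```

Emit:
arm_command([
  [15, 1.5, 0, 0, 0, 0, 0],
  [15, 0.5, 0, 0, 0, 0, 0],
  [15, 0, 0, 0, 0, 0, 0],
])

```text
clock: 38.78
position: [0.5069, -0.0062, 0.2206]
ee_rot: [0.032, 1.571, -0.031]
force: [-6.1, 1.3, 5.5]
width: 0.257
```

Emit:
arm_command([
  [45, 0, 0, 0, 0, 0, 0],
  [45, 0, 0, 0, 0, 0, 0],
  [45, 0, 0, 0, 0, 0, 0],
  [50, -45, 0, 0, 0, 0, 0],
  [50, -40, 0, 0, 0, 0, 0],
])

```text
clock: 39.4
position: [0.5073, -0.0064, 0.3062]
ee_rot: [0.031, 1.571, -0.032]
force: [0.6, 0.4, -0.2]
width: 0.544
```

```bash
cat >> h.py <<'E'
def seated(x,y):
    where(); im,P=lug(x,y,.073); f=im['frame'].astype(int)
    m=(abs(P[...,2]-.034)<.008)&(np.hypot(P[...,0]-x,P[...,1]-y)<.065)&(f[...,0]>f[...,2]+60)&(abs(P[...,1]-y)<.027); q=P[m]
    A=np.c_[q[:,:2]-[x,y],np.ones(len(q))]; print('plate slopes,z',np.linalg.lstsq(A,q[:,2],rcond=None)[0].round(4),len(q)); return im,P
E
python3 - <<'E'
from h import *
seated(.507,-.006)
plan([(.53,.1,.165,35),(.594,.2895,.165,98.5)],50,step=50)
E
```

```text
t 39.40 grasp [ 0.5073 -0.0065  0.1472] yaw -2.29 tilt [-0.01 -0.02] F [ 0.6  0.4 -0.2] w 50.0
lug 1200 [ 0.507  -0.0044  0.0728] ((507.0347900390625, -5.271770477294922), (24.058252334594727, 23.953014373779297), 88.59052276611328)
plate slopes,z [ 0.0001 -0.0033  0.0331] 6610
11
[[50,-3.2,26.9,4.2,-9.33,0.09,0.02],[50,-3.2,25.9,8.5,-9.33,0.09,0.02],[50,-3.3,24.1,12.6,-9.33,0.09,0.02],[50,-3.3,21.8,16.3,-9.33,0.09,0.02],[50,0.0,16.9,23.0,-9.07,0.0,0.0]]
[[50,0.0,13.1,25.4,-9.07,0.0,0.0],[50,0.0,8.9,27.1,-9.07,0.0,0.0],[50,0.0,4.5,28.2,-9.07,0.0,0.0],[50,0.0,0.0,28.6,-9.07,0.0,0.0],[50,0.0,-4.5,28.2,-9.07,0.0,0.0]]
[[50,0.0,-8.9,27.2,-9.07,0.0,0.0]]
```

Emit:
arm_command([
  [50, -3, 27, 4, -9.3, 0, 0],
  [50, -3, 26, 8.5, -9.3, 0, 0],
  [50, -3, 24, 12.5, -9.3, 0, 0],
  [50, -3, 22, 16.5, -9.3, 0, 0],
  [50, 0, 17, 23, -9.1, 0, 0],
])

```text
clock: 40.08
position: [0.5375, 0.1288, 0.3173]
ee_rot: [-0.605, 1.484, 0.605]
force: [-0.4, 0.1, -0.3]
width: 0.544
```

Emit:
arm_command([
  [50, 0, 13, 25.5, -9.1, 0, 0],
  [50, 0, 9, 27, -9.1, 0, 0],
  [50, 0, 4.5, 28, -9.1, 0, 0],
  [50, 0, 0, 28.5, -9.1, 0, 0],
  [50, 0, -4.5, 28, -9.1, 0, 0],
])

```text
clock: 40.7
position: [0.5833, 0.2636, 0.3169]
ee_rot: [-1.207, 1.21, 1.207]
force: [0.7, 0.1, -0.9]
width: 0.543
```

Emit:
arm_command([
  [50, 0, -9, 27, -9.1, 0, 0],
  [50, 0, 0, 0, 0, 0, 0],
  [50, 0, 0, 0, 0, 0, 0],
])

```text
clock: 41.08
position: [0.5922, 0.2889, 0.3168]
ee_rot: [-1.318, 1.136, 1.317]
force: [0.2, -0.1, -1.2]
width: 0.542
```

```bash
python3 - <<'E'
from h import *
g=where(); im,P=lug(.594,.2895,.052); plan([(.594,.2895,.040,98.5)],50)
f=im['frame'].astype(int); m=(f[...,0]>f[...,2]+60)&(P[...,2]>.008)&(P[...,2]<.018)&(np.hypot(P[...,0]-.594,P[...,1]-.2895)<.065)
print('plate',cv2.minAreaRect((P[m][:,:2]*1000).astype(np.float32)),m.sum())
E
```

```text
t 41.08 grasp [0.5921 0.2888 0.1578] yaw 98.48 tilt [-0.02 -0.04] F [ 0.2 -0.1 -1.2] w 49.7
lug 936 [0.593  0.2886 0.0519] ((593.8991088867188, 288.85888671875), (24.198284149169922, 23.633150100708008), 8.351033210754395)
3
[[50,39.3,-0.7,0.3,-0.01,-0.02,-0.01],[50,39.3,-0.6,0.2,-0.01,-0.02,-0.01],[50,39.3,-0.6,0.2,-0.01,-0.02,-0.01]]
plate ((594.1650390625, 288.73944091796875), (50.25660705566406, 110.29766845703125), 8.462166786193848) 5234
```

Yaw 98.4, centre (0.594, 0.289): descend.

Emit:
arm_command([
  [50, 50, -1, 0, 0, 0, 0],
  [50, 50, -1, 0, 0, 0, 0],
  [50, 17, 0, 0, 0, 0, 0],
  [50, 0, 0, 0, 0, 0, 0],
  [50, 0, 0, 0, 0, 0, 0],
])

```text
clock: 41.75
position: [0.5949, 0.2903, 0.2022]
ee_rot: [-1.319, 1.132, 1.317]
force: [-0.2, 0.2, -0.7]
width: 0.544
```

Emit:
arm_command([
  [15, 0, 0, 0, 0, 0, 0],
  [15, 0, 0, 0, 0, 0, 0],
  [15, 0, 0, 0, 0, 0, 0],
  [15, 0, 0, 0, 0, 0, 0],
])

```text
clock: 42.25
position: [0.5944, 0.2895, 0.2007]
ee_rot: [-1.319, 1.134, 1.318]
force: [-0.9, -2.6, 6.1]
width: 0.261
```

```bash
python3 - <<'E'
from h import *
g=where(); t=pal(-.015,-.08,.14)
print('headz',g[2]-.004+.033+.159, 'seat',g[2]-.004+.025+.159)
plan([(g[0],g[1],.145,98.5),(.54,.16,.145,50),t[:2]+(.145,YAW)],15,step=50)
E
```

```text
t 42.25 grasp [0.5945 0.2895 0.0417] yaw 98.59 tilt [ 0.04 -0.03] F [-0.9 -2.6  6.1] w 23.9
headz 0.22967850920640354 seat 0.22167850920640353
14
[[15,-34.4,-0.0,-0.0,0.03,-0.01,0.01],[15,-34.4,-0.0,-0.0,0.03,-0.01,0.01],[15,-34.4,-0.0,-0.0,0.03,-0.01,0.01],[15,0.0,14.6,-24.0,9.7,0.0,0.0],[15,0.0,10.4,-26.1,9.7,0.0,0.0]]
[[15,0.0,5.8,-27.5,9.7,0.0,0.0],[15,0.0,1.1,-28.1,9.7,0.0,0.0],[15,0.0,-3.6,-27.9,9.7,0.0,0.0],[15,0.0,-19.8,-36.7,8.7,0.0,0.0],[15,0.0,-25.1,-33.3,8.7,0.0,0.0]]
[[15,0.0,-29.9,-29.1,8.7,0.0,0.0],[15,0.0,-33.9,-24.3,8.7,0.0,0.0],[15,0.0,-37.2,-18.8,8.7,0.0,0.0],[15,0.0,-39.6,-13.0,8.7,0.0,0.0]]
```

Emit:
arm_command([
  [15, -34.5, 0, 0, 0, 0, 0],
  [15, -34.5, 0, 0, 0, 0, 0],
  [15, -34.5, 0, 0, 0, 0, 0],
  [15, 0, 14.5, -24, 9.7, 0, 0],
  [15, 0, 10.5, -26, 9.7, 0, 0],
])

```text
clock: 42.88
position: [0.5715, 0.2378, 0.3029]
ee_rot: [-1.065, 1.296, 1.067]
force: [-0.2, -0.1, -7.8]
width: 0.256
```

Emit:
arm_command([
  [15, 0, 6, -27.5, 9.7, 0, 0],
  [15, 0, 1, -28, 9.7, 0, 0],
  [15, 0, -3.5, -28, 9.7, 0, 0],
  [15, 0, -20, -36.5, 8.7, 0, 0],
  [15, 0, -25, -33.5, 8.7, 0, 0],
])

```text
clock: 43.5
position: [0.5219, 0.078, 0.3028]
ee_rot: [-0.444, 1.527, 0.445]
force: [0.1, -1.1, -6.7]
width: 0.262
```

Emit:
arm_command([
  [15, 0, -30, -29, 8.7, 0, 0],
  [15, 0, -34, -24.5, 8.7, 0, 0],
  [15, 0, -37, -19, 8.7, 0, 0],
  [15, 0, -39.5, -13, 8.7, 0, 0],
  [15, 0, 0, 0, 0, 0, 0],
])

```text
clock: 44.12
position: [0.4878, -0.0877, 0.3032]
ee_rot: [0.033, 1.572, -0.035]
force: [0.4, 0.2, -6.5]
width: 0.256
```

Emit:
arm_command([
  [15, 0, 0, 0, 0, 0, 0],
])

```text
clock: 44.25
position: [0.489, -0.0839, 0.3031]
ee_rot: [0.028, 1.572, -0.027]
force: [-0.3, -0.4, -6.8]
width: 0.257
```

```bash
python3 - <<'E'
from h import *
held(-.08,.0377)
E
```

```text
t 44.25 grasp [ 0.4889 -0.0838  0.1441] yaw -2.01 tilt [-0.06  0.04] F [-0.3 -0.4 -6.8] w 23.6
plate 7651 ((489.4210205078125, -70.87926483154297), (27.238679885864258, 110.3885726928711), 88.32621765136719)
pad centre (pallet-frame offset from grasp) x -0.1 y 1.2
1
[[15,0.1,-1.6,0.2,0.25,-0.05,-0.04]]
```

Emit:
arm_command([
  [15, 56, -1.9, 0, 0.2, 0, 0],
  [15, 14, 0, 0, 0, 0, 0],
  [15, 0, 0, 0, 0, 0, 0],
  [15, 1.5, 0, 0, 0, 0, 0],
  [15, 0, 0, 0, 0, 0, 0],
])

```text
clock: 44.92
position: [0.4898, -0.0864, 0.2332]
ee_rot: [0.031, 1.568, -0.031]
force: [-0.2, -0.1, -6.8]
width: 0.26
```

Emit:
arm_command([
  [15, 1, 0, 0, 0, 0, 0],
  [15, 0, 0, 0, 0, 0, 0],
])

```text
clock: 45.18
position: [0.4893, -0.0864, 0.2314]
ee_rot: [0.031, 1.57, -0.031]
force: [0.0, -0.5, -6.7]
width: 0.255
```

Emit:
arm_command([
  [15, 1.5, 0, 0, 0, 0, 0],
  [15, 0, 0, 0, 0, 0, 0],
])

```text
clock: 45.42
position: [0.4893, -0.0864, 0.2296]
ee_rot: [0.031, 1.57, -0.031]
force: [0.6, 0.5, -7.1]
width: 0.258
```

Emit:
arm_command([
  [15, 0.6, 0, 0, 0, 0, 0],
  [15, 0, 0, 0, 0, 0, 0],
])

```text
clock: 45.68
position: [0.4893, -0.0865, 0.2295]
ee_rot: [0.032, 1.57, -0.031]
force: [-2.6, 0.5, 5.8]
width: 0.26
```

Emit:
arm_command([
  [15, -0.3, 0.2, 2.5, 0, 0, 0],
  [15, 0, 0.2, 2.5, 0, 0, 0],
  [15, 0, 0, 2.5, 0, 0, 0],
  [15, 0, 0, 2, 0, 0, 0],
  [15, 0, 0, 0, 0, 0, 0],
])

```text
clock: 46.3
position: [0.4978, -0.0866, 0.2293]
ee_rot: [0.032, 1.573, -0.031]
force: [-5.0, 0.2, 3.4]
width: 0.262
```

Emit:
arm_command([
  [15, 0, 0, 1.5, 0, 0, 0],
  [15, 0, 0, 1.5, 0, 0, 0],
  [15, 0, 0, 0, 0, 0, 0],
])

```text
clock: 46.68
position: [0.502, -0.0865, 0.2292]
ee_rot: [0.031, 1.57, -0.031]
force: [0.6, -0.3, -6.2]
width: 0.256
```

Emit:
arm_command([
  [15, 0.5, 0, 1.3, 0, 0, 0],
  [15, 1.5, 0, 0, 0, 0, 0],
  [15, 1.2, 0, 0, 0, 0, 0],
  [15, 0, 0, 0, 0, 0, 0],
])

```text
clock: 47.18
position: [0.503, -0.0865, 0.226]
ee_rot: [0.031, 1.571, -0.031]
force: [0.4, 0.1, -6.4]
width: 0.259
```

Emit:
arm_command([
  [15, 1.5, 0, 0, 0, 0, 0],
  [15, 1.5, 0, 0, 0, 0, 0],
  [15, 0, 0, 0, 0, 0, 0],
])

```text
clock: 47.55
position: [0.503, -0.0865, 0.223]
ee_rot: [0.031, 1.571, -0.031]
force: [-0.3, 0.1, -7.1]
width: 0.262
```

Emit:
arm_command([
  [15, 1.2, 0, 0, 0, 0, 0],
  [15, 0.6, 0, 0, 0, 0, 0],
  [15, 0, 0, 0, 0, 0, 0],
])

```text
clock: 47.92
position: [0.503, -0.0866, 0.2216]
ee_rot: [0.031, 1.57, -0.031]
force: [-2.2, 1.6, 0.9]
width: 0.255
```

Emit:
arm_command([
  [45, 0, 0, 0, 0, 0, 0],
  [45, 0, 0, 0, 0, 0, 0],
  [45, 0, 0, 0, 0, 0, 0],
  [50, -45, 0, 0, 0, 0, 0],
  [50, -40, 0, 0, 0, 0, 0],
])

```text
clock: 48.55
position: [0.503, -0.0867, 0.3073]
ee_rot: [0.031, 1.571, -0.032]
force: [0.9, 0.1, -0.4]
width: 0.54
```

```bash
python3 - <<'E'
from h import *
seated(.503,-.0855)
plan([(.45,.1,.25,0),(.3,.4,.3,45)],50,step=55)
E
```

```text
t 48.55 grasp [ 0.5029 -0.0867  0.1483] yaw -2.29 tilt [-0.03 -0.02] F [ 0.9  0.1 -0.4] w 49.6
lug 1178 [ 0.5033 -0.0845  0.0729] ((503.4468688964844, -85.33805847167969), (23.894887924194336, 23.625324249267578), 87.45834350585938)
plate slopes,z [ 0.0004 -0.0091  0.033 ] 6621
11
[[50,-24.4,46.2,-15.3,-0.58,0.09,0.0],[50,-24.3,46.4,-14.9,-0.58,0.09,0.0],[50,-24.3,46.5,-14.5,-0.58,0.09,0.0],[50,-24.3,46.7,-14.0,-0.58,0.09,0.0],[50,-7.1,42.9,-21.4,-6.43,0.0,0.0]]
[[50,-7.1,45.0,-16.5,-6.43,0.0,0.0],[50,-7.1,46.6,-11.4,-6.43,0.0,0.0],[50,-7.1,47.5,-6.1,-6.43,0.0,0.0],[50,-7.1,47.9,-0.7,-6.43,0.0,0.0],[50,-7.1,47.7,4.7,-6.43,0.0,0.0]]
[[50,-7.1,46.9,10.0,-6.43,0.0,0.0]]
```

All three seated flat. Retreat to the side and check the whole scene.

Emit:
arm_command([
  [50, -25, 46, -15, 0, 0, 0],
  [50, -25, 46, -15, 0, 0, 0],
  [50, -25, 46, -15, 0, 0, 0],
  [50, -25, 46, -15, 0, 0, 0],
  [50, -7, 43, -21, -6.4, 0, 0],
])

```text
clock: 49.22
position: [0.431, 0.1452, 0.4149]
ee_rot: [-0.057, 1.567, 0.06]
force: [0.8, -0.4, -0.5]
width: 0.545
```

Emit:
arm_command([
  [50, -7, 45, -16, -6.4, 0, 0],
  [50, -7, 46, -11, -6.4, 0, 0],
  [50, -7, 47, -6, -6.4, 0, 0],
  [50, -7, 48, 0, -6.4, 0, 0],
  [50, -7, 47, 5, -6.4, 0, 0],
])

```text
clock: 49.85
position: [0.3345, 0.3623, 0.4486]
ee_rot: [-0.496, 1.513, 0.497]
force: [1.4, 0.3, 0.6]
width: 0.54
```

Emit:
arm_command([
  [50, -7, 47, 10, -6.4, 0, 0],
  [50, 0, 0, 0, 0, 0, 0],
  [50, 0, 0, 0, 0, 0, 0],
])

```text
clock: 50.22
position: [0.316, 0.4044, 0.455]
ee_rot: [-0.58, 1.492, 0.579]
force: [-0.0, 0.1, 0.3]
width: 0.546
```

```bash
python3 - <<'E'
from h import *
where(); im=cam('top'); P=cloud(im); a=im['frame'][130:315,200:510,::-1]; cv2.imwrite('pics/t8.png',cv2.resize(a,None,fx=2.58,fy=2.58,interpolation=cv2.INTER_CUBIC))
for n,x,y,zt in [('s3',.51,.074,.073),('s2',.507,-.006,.073),('s1',.503,-.085,.073),('done',.606,-.289,.051),('scr',.412,-.335,.059)]:
    m=(np.hypot(P[...,0]-x,P[...,1]-y)<.04)&(abs(P[...,2]-zt)<.005); print(n,m.sum(),P[m].mean(0).round(4))
# anything standing proud in the trough / on deck free areas
f=im['frame'].astype(int); m=(P[...,0]>.585)&(P[...,0]<.67)&(abs(P[...,1])<.14)&(f[...,0]>f[...,2]+20)
n,l,st,c=cv2.connectedComponentsWithStats(m.astype(np.uint8))
for i in range(1,n):
    if st[i,4]>2: print('chip',st[i,4],P[l==i].mean(0).round(4))
E
```

```text
t 50.23 grasp [0.3161 0.4042 0.296 ] yaw 42.46 tilt [ 0.   -0.04] F [-0.   0.1  0.3] w 50.2
s3 89 [0.5091 0.0758 0.074 ]
s2 96 [ 0.5068 -0.0043  0.074 ]
s1 80 [ 0.5025 -0.0819  0.0735]
done 91 [ 0.6055 -0.2861  0.0519]
scr 158 [ 0.4126 -0.3324  0.0593]
chip 3 [ 0.6675 -0.0759  0.0322]
chip 6 [ 0.6674 -0.0907  0.0321]
chip 12 [ 0.6157 -0.0413  0.009 ]
chip 10 [0.611  0.0299 0.0088]
chip 11 [0.6057 0.1136 0.0082]
chip 8 [0.5972 0.028  0.0098]
```

View pics/t8.png

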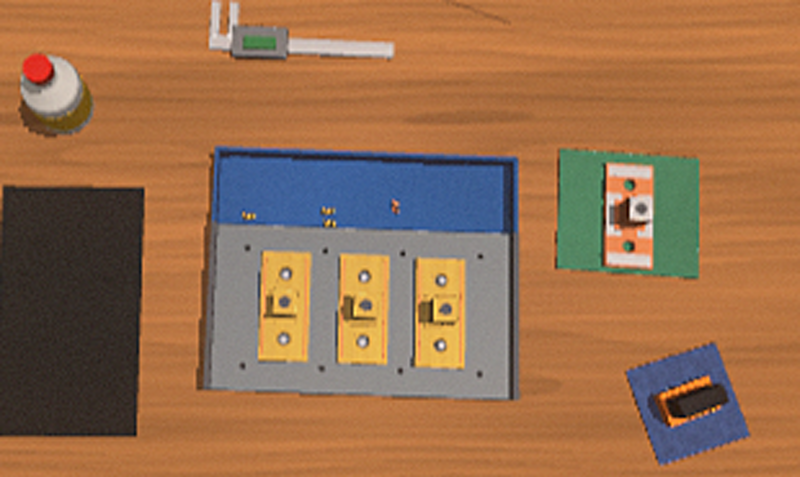

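The picture shows the three yellow pads on their pins at (285,305), (363,308) and (440,312). The four chips lie on the trough floor, the finished pad is on the green mat at (628,216), and the scraper is on its blue mat at (690,402). The caliper and bottle have not moved.

```bash
python3 -c "
from h import *
print(arm.sign_off()); print(arm.observe()['clock'])"
```

```text
the job is handed in; nothing more can be done
None
the job is handed in; nothing more can be done
```

The pallet is changed over and I handed the job in at about 50 s of the 208 s allowed.

- **Finished pad:** only one was present, at station 3. I lifted it off its pins and set it on the green mat.
- **Chips:** I found four and swept them into the trough with the scraper in three passes between the pin rows. Then I put the scraper back on its blue mat.
- **Fresh pads:** I laid each of the three yellow pads on the pin heads about 15 mm short, slid it across until both holes dropped over the pins, and lowered it flat. The turquoise look-alikes were left alone.

**Last checks:**
- From the wrist camera, all three lug tops stood at about 73 mm and the plates lay flat at about 33 mm, which is the seated height.
- The overhead view shows all four chips on the trough floor at 8–10 mm and the deck clear.
- The caliper and bottle had not moved.
- The highest force I read was about 25 N on the wrist, when the first pad slid over the pins.

No check failed. Camera and arm positions disagreed by 2–3 mm, and I corrected for this from contact when seating the pads.

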